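# Free the bisque cup from behind the glaze jars and re-sort the jars

### The arm

A 6-joint arm with a two-finger parallel gripper is mounted at the origin on the work surface. World frame = base frame: x ahead of the robot, y to its left, z up, the work surface at z = 0. Lengths are in mm, angles in rad, forces in N, time in s.
With the tool pointing down it reaches from about 400 to 925 mm from the base axis. Payload 12.5 kg.
Tool frame: the origin (TCP) lies between the finger pads; the fingertips stand 14 mm ahead of it and the grasp point (between the pads) lies 5 mm behind it; x points along the fingers, y is the direction in which the jaws open and shut, and the axes are right-handed (so a half turn about x gives the same grasp; the last joint's range is limited). The gripper opens to 95 mm and grips with 3 to 60 N. Pads are 20 mm wide; open, the fingers measure 119 mm over their backs; the gripper's body (75 mm by 180 mm) begins 59 mm behind the grasp point.
Start: joints at [1.078, 0.491, 1.559, -0, 1.092, -0.106], TCP at [235.753, 578.852, 196.761] pointing down, gripper open.
Joint ranges: [-3.1, 3.1], [-0.84, 2.19], [0.05, 2.79], [-1.13, 4.28], [0.06, 2.93], [-2.69, 2.69]. Speed limits (rad/s): [2.22, 2.22, 2.79, 3.14, 3.14, 3.14].

### API

Orientations are given as [roll, pitch, yaw] about the fixed x, y, z axes, in that order (R = Rz(yaw) Ry(pitch) Rx(roll)).
In Python, from cell import env, cams gives the robot as it stands.
- The arm moves only by the tool carry_out, never from a script. Its arguments are lists of equal length, an entry for each row: "grip": the closure, from -1 (fully open) to 1 (shut); "linear": the shift along the tool's x, y, z scaled (see below), a list of three; "turn": the turn about the tool's x scaled (see below). In form: {"grip": [grip, ...], "linear": [[tx, ty, tz], ...], "turn": [turn, ...]}. A call has 1 to 5 rows; each row shifts and turns the commanded pose from where the row before left it, along the tool's axes as they then stand; what a row does not reach is not made up. The controller multiplies each number of a shift by 0.5 m and each number of a turn by 180 degrees. A row lasts 1/10 s, in which the tool goes at most 50 mm and 8.59 degrees, less where a joint would pass 70% of its speed; a pose out of reach is approached as far as the arm can. A call with a number of a shift or a turn outside -1 to 1 is refused whole. A call with a gripper value outside its range is refused whole. The fingers move at their own pace and stop on an object; the grip force is fixed at half the most. Time passes only in rows, so rows that do not move let the fingers close. It gives the time, the measured TCP pose, the force and the opening at its end, in the units of the state.
- env.state(): the state, without advancing time (a new reading comes with each control period).
- cams.read_camera(name): name is "side" or "top"; returns the picture (420x560x3 uint8, blue, green, red); there is no depth.
- cams.camera_info(name): a dict with "fx", "fy", "cx", "cy" (pixels), "dist" ([k1, k2, p1, p2, k3] as OpenCV has them; the pictures are not rectified), "view" (4x4, takes a point from world to camera coordinates). Camera axes: x right, y down, z forward; pixel columns grow to the right and rows downward; lengths in mm; the calibration is good to about 2 mm. A picture is of the moment at which its call begins. camera_info takes no time and is no camera call.
- env.job_done(): hands the job in, once; it reports no verdict.
The state is a dict: "t": time; "joints": joint angles; "qvel": joint speeds; "tau": joint torques, N m; "eef_pos": TCP position; "tcp_rot": TCP orientation; "ft_force": force on the tool from outside, world axes, zero at the start; "moment": the same for the moment, N m; "opening": opening from 0.0 (shut) to 1.0 (fully open).
Only numpy, scipy, OpenCV 4.12 (cv2) and the standard library are available. Lean on these libraries where they do the work, as an engineer would, in place of code of your own. Each camera call takes 0.05 s, during which the arm holds its last target. There are 200 camera calls.

### The job

The plain bisque cup to be banded next is hemmed in behind the three glaze jars, and each jar has been left on another glaze's saucer. Clear all three jars from the tray onto the ware board, then lift out the plain cup and set it down gently, upright in the centre of the banding wheel; after that put every jar back upright in the middle of the saucer of its own colour. Do not shift the wet blue-banded cup on the board.

Things in the scene. Friction and masses are not known exactly. Their poses are not given: they have to be found in the camera images.
- jar_green_center (a point): glaze jar with celadon green lid and celadon green band on its white side; a smooth upright cylinder 52 mm in diameter over its whole height of 115 mm, 0.2-0.45 kg; this point is its centre, half-way up (57.5 mm above its underside), z up. It starts on one of the other two glazes' saucers.
- jar_red_center (a point): glaze jar with iron red (dark red-brown) lid and iron red (dark red-brown) band on its white side; a smooth upright cylinder 52 mm in diameter over its whole height of 115 mm, 0.2-0.45 kg; this point is its centre, half-way up (57.5 mm above its underside), z up. It starts on one of the other two glazes' saucers.
- jar_yellow_center (a point): glaze jar with amber yellow lid and amber yellow band on its white side; a smooth upright cylinder 52 mm in diameter over its whole height of 115 mm, 0.2-0.45 kg; this point is its centre, half-way up (57.5 mm above its underside), z up. It starts on one of the other two glazes' saucers.
- saucer_green_top (a point): drip saucer glazed celadon green: a flat disc 72 mm in diameter, 4 mm thick, fixed in the wooden glaze tray; this point is the centre of its upper face, 14 mm above the table. A jar standing on it leaves a green ring showing. Its x axis points to the tray's back wall (away from the robot), y to the tray's left wall. Tray walls: 40 mm high above the table, front open.
- saucer_red_top (a point): drip saucer glazed iron red (dark red-brown): a flat disc 72 mm in diameter, 4 mm thick, fixed in the wooden glaze tray; this point is the centre of its upper face, 14 mm above the table. A jar standing on it leaves a red ring showing. Its x axis points to the tray's back wall (away from the robot), y to the tray's left wall. Tray walls: 40 mm high above the table, front open.
- saucer_yellow_top (a point): drip saucer glazed amber yellow: a flat disc 72 mm in diameter, 4 mm thick, fixed in the wooden glaze tray; this point is the centre of its upper face, 14 mm above the table. A jar standing on it leaves a yellow ring showing. Its x axis points to the tray's back wall (away from the robot), y to the tray's left wall. Tray walls: 40 mm high above the table, front open.
- cup_center (a point): plain unglazed cream bisque cup on the tray's 10 mm thick floor, about 28 mm from the back wall, only about 8 mm from each of the three jars: straight outside, 54 mm in diameter from 16 mm above its underside to the rim, 50 mm tall, foot 38 mm in diameter, open top, walls 4.5 mm, 0.08-0.15 kg; this point is on its axis, 25 mm above its underside, z up.
- wheel_top (a point): banding wheel (dark iron turntable on a round foot): head 180 mm in diameter, its flat top 75 mm above the table; this point is the centre of that top. The head turns on the foot with light friction; only its centre matters. It stands to the left or the right of the tray.
- board_top (a point): wooden ware board fixed on the table on the other side of the tray from the wheel: 360 mm along its x axis, 140 mm along its y axis, 18 mm thick; this point is the centre of its upper face. The blue-banded cup stands near its +x end; the rest is free for the jars.
- banded_cup_center (a point): white glazed cup with cobalt blue bands, still wet, standing near the +x end of the ware board: same shape and size as the bisque cup (54 mm in diameter, 50 mm tall); this point is on its axis, 25 mm above its underside. Leave it where it is.

How it is judged (in metres and radians):
On the way, in this order (a step that is already met when the one before it is completed fails the run):
1. all three jars stand upright on the ware board, let go, with the bisque cup still in its place in the tray (x of jar_green_center in the frame of board_top between -0.175 and 0.175 m and y of jar_green_center in the frame of board_top between -0.066 and 0.066 m and z of jar_green_center in the frame of board_top between 0.0525 and 0.0625 m and angle between each of jar_green_center, jar_red_center, jar_yellow_center's own z axis and vertical below 0.12 rad and contact force between each of jar_green, jar_red, jar_yellow and the fingers below 0.3 N and x of jar_red_center in the frame of board_top between -0.175 and 0.175 m and y of jar_red_center in the frame of board_top between -0.066 and 0.066 m and z of jar_red_center in the frame of board_top between 0.0525 and 0.0625 m and x of jar_yellow_center in the frame of board_top between -0.175 and 0.175 m and y of jar_yellow_center in the frame of board_top between -0.066 and 0.066 m and z of jar_yellow_center in the frame of board_top between 0.0525 and 0.0625 m and distance of cup_center from where it was at the start of the episode below 0.03 m), for 0.2 s.
2. the plain bisque cup stands upright in the centre of the banding wheel, let go (horizontal distance between cup_center and wheel_top below 0.012 m and z of cup_center in the frame of wheel_top between 0.02 and 0.03 m and angle between cup_center's own z axis and vertical below 0.1 rad and contact force between each of cup, jar_green, jar_red, jar_yellow and the fingers below 0.3 N and x of jar_green_center in the frame of board_top between -0.175 and 0.175 m and y of jar_green_center in the frame of board_top between -0.066 and 0.066 m and z of jar_green_center in the frame of board_top between 0.0525 and 0.0625 m and angle between each of jar_green_center, jar_red_center, jar_yellow_center's own z axis and vertical below 0.12 rad and x of jar_red_center in the frame of board_top between -0.175 and 0.175 m and y of jar_red_center in the frame of board_top between -0.066 and 0.066 m and z of jar_red_center in the frame of board_top between 0.0525 and 0.0625 m and x of jar_yellow_center in the frame of board_top between -0.175 and 0.175 m and y of jar_yellow_center in the frame of board_top between -0.066 and 0.066 m and z of jar_yellow_center in the frame of board_top between 0.0525 and 0.0625 m), for 0.2 s.
At the end, for the whole second after the job is handed in: The plain cup stands upright on the banding wheel within 12 mm of its centre; each jar stands upright on the saucer of its own colour, within 12 mm of the saucer's centre; all are released and at rest; the blue-banded cup is within 12 mm of where it stood (horizontal distance between cup_center and wheel_top below 0.012 m and z of cup_center in the frame of wheel_top between 0.02 and 0.03 m and angle between each of cup_center, jar_green_center, jar_red_center, jar_yellow_center's own z axis and vertical below 0.1 rad and contact force between each of cup, jar_green, jar_red, jar_yellow and the fingers below 0.3 N and linear speed of each of cup, jar_green, jar_red, jar_yellow below 0.02 m/s and angular speed of each of cup, jar_green, jar_red, jar_yellow below 0.2 rad/s and horizontal distance between jar_green_center and saucer_green_top below 0.012 m and z of jar_green_center in the frame of saucer_green_top between 0.0525 and 0.0625 m and horizontal distance between jar_red_center and saucer_red_top below 0.012 m and z of jar_red_center in the frame of saucer_red_top between 0.0525 and 0.0625 m and horizontal distance between jar_yellow_center and saucer_yellow_top below 0.012 m and z of jar_yellow_center in the frame of saucer_yellow_top between 0.0525 and 0.0625 m and distance of banded_cup_center from where it was at the start of the episode below 0.012 m); the robot touches nothing.
It fails at once if the wet blue-banded cup is shifted by more than 12 mm (distance of banded_cup_center from where it was at the start of the episode above 0.012 m).
It fails at once if the bisque cup is dropped (falls freely from more than about 10 mm) (contact force between cup and the fingers below 0.01 N and linear speed of cup above 0.45 m/s).
It also fails if it takes over 125 s, if anything falls off the work surface, if the arm or the gripper's body presses on something with over 40 N, if the wrist force passes 120 N, or if a joint passes its speed limit or range.

## Working session

There is one attempt and no reset: what is moved stays moved. The work goes in short steps, Python scripts to look and compute and a tool call to move; the robot and the scene stay as the last step left them, time stands still between calls to the robot, and variables do not carry over. Pictures are saved under pics/ and viewed, about 12 in all and at most 16, crops included, and the job is handed in when it is done.

Besides the shell and the picture viewer there is one more tool, called as name([rows], argument=value, ...), one row to a line, values as JSON. carry_out: Moves the arm, as the interface text tells. Shifts and turns lie within -1 to 1; 1 stands for 0.5 m of shift or 180 degrees of turn. Its arguments: {"type":"object","properties":{"grip":{"type":"array"},"linear":{"type":"array"},"turn":{"type":"array"}},"required":["grip","linear","turn"]}

```bash
mkdir -p pics && ls && python3 - <<'E'
from cell import env,cams
import cv2,numpy as np
np.set_printoptions(precision=3,suppress=True)
print(env.state())
for n in("top","side"):
    cv2.imwrite(f"pics/{n}0.png",cams.read_camera(n)); print(n,cams.camera_info(n))
E
```

```text
pics
{'t': 0.0, 'joints': array([ 1.078,  0.492,  1.559, -0.   ,  1.092, -0.106]), 'qvel': array([-0.001,  0.003, -0.   ,  0.001, -0.001,  0.001]), 'tau': array([  0.002, -61.266, -25.818,   0.069,   0.048,  -0.   ]), 'eef_pos': array([235.615, 578.603, 196.18 ]), 'tcp_rot': array([-1.645,  1.57 , -2.032]), 'ft_force': array([ 0.787,  0.242, -0.052]), 'moment': array([ 0.041,  0.029, -0.043]), 'opening': 0.9963064995129464}
top {'fx': 405.3526547058751, 'fy': 405.3526547058751, 'cx': 279.36840641107875, 'cy': 204.82394515885395, 'dist': array([-0.088,  0.   ,  0.   ,  0.   ,  0.   ]), 'view': array([[  -0.023,   -1.   ,   -0.004,   17.9  ],
       [  -0.974,    0.023,   -0.224,  598.415],
       [   0.224,   -0.002,   -0.975, 1001.359],
       [   0.   ,    0.   ,    0.   ,    1.   ]])}
side {'fx': 386.0947180259487, 'fy': 386.0947180259487, 'cx': 283.6047833319052, 'cy': 210.96285444164135, 'dist': array([-0.031,  0.   ,  0.   ,  0.   ,  0.   ]), 'view': array([[   0.905,   -0.425,   -0.01 , -499.613],
       [  -0.331,   -0.69 ,   -0.644,  250.807],
       [   0.266,    0.586,   -0.765,  678.763],
       [   0.   ,    0.   ,    0.   ,    1.   ]])}
```

View pics/top0.png

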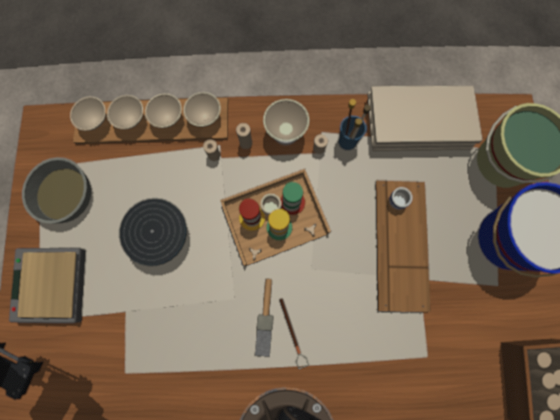

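View pics/side0.png

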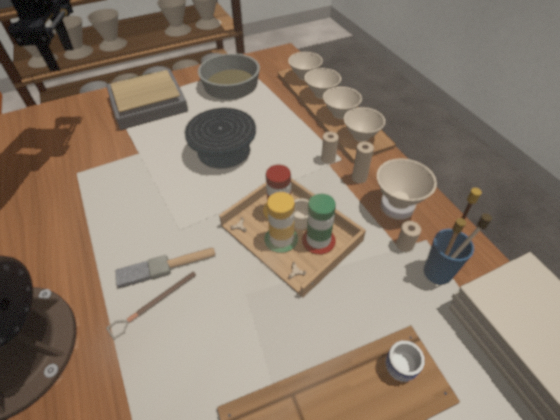

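The top view shows the wheel on the left (152,232), the tray in the middle with jars red (249,210), green (293,195) and yellow (278,224), and the cup at about (271,203). The board is on the right, with the blue cup at (401,198). Next I'll zoom in on the tray in both views.

```bash
cat > h.py <<'E'
from cell import env,cams
import cv2,numpy as np
np.set_printoptions(precision=2,suppress=True)
def K(n):
    i=cams.camera_info(n);return np.array([[i['fx'],0,i['cx']],[0,i['fy'],i['cy']],[0,0,1.]]),np.array(i['dist']),np.array(i['view'])
def back(n,uv,z):
    k,d,V=K(n);p=cv2.undistortPoints(np.float64(uv).reshape(-1,1,2),k,d).reshape(-1,2)
    R,t=V[:3,:3],V[:3,3];c=-R.T@t;r=np.c_[p,np.ones(len(p))]@R
    return c+r*((z-c[2])/r[:,2])[:,None]
def proj(n,P):
    k,d,V=K(n);return cv2.projectPoints(np.float64(P).reshape(-1,1,3),cv2.Rodrigues(V[:3,:3])[0],V[:3,3],k,d)[0].reshape(-1,2)
def circ(x,y,z,r,n=60):
    a=np.linspace(0,2*np.pi,n);return np.c_[x+r*np.cos(a),y+r*np.sin(a),0*a+z]
E
python3 - <<'E'
import cv2,numpy as np
a=cv2.imread('pics/top0.png')[165:275,215:335];b=cv2.imread('pics/side0.png')[155:295,205:375]
A=cv2.resize(a,None,fx=5,fy=5,interpolation=cv2.INTER_CUBIC);B=cv2.resize(b,None,fx=4,fy=4,interpolation=cv2.INTER_CUBIC)
cv2.imwrite('pics/tc.png',A);cv2.imwrite('pics/sc.png',B)
E
```

```text
(no output)
```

View pics/tc.png

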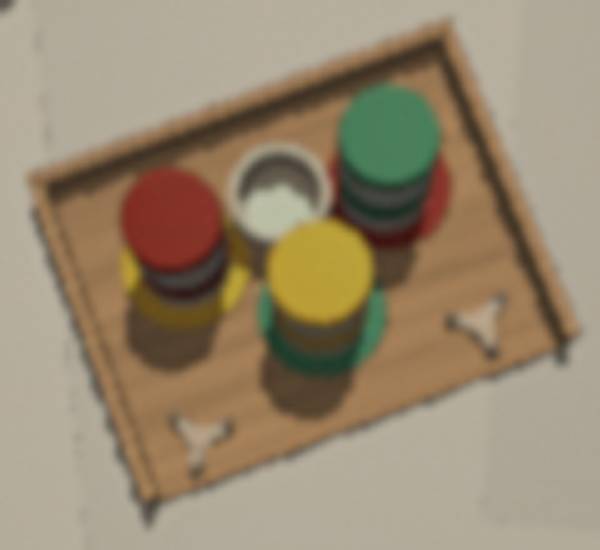

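View pics/sc.png

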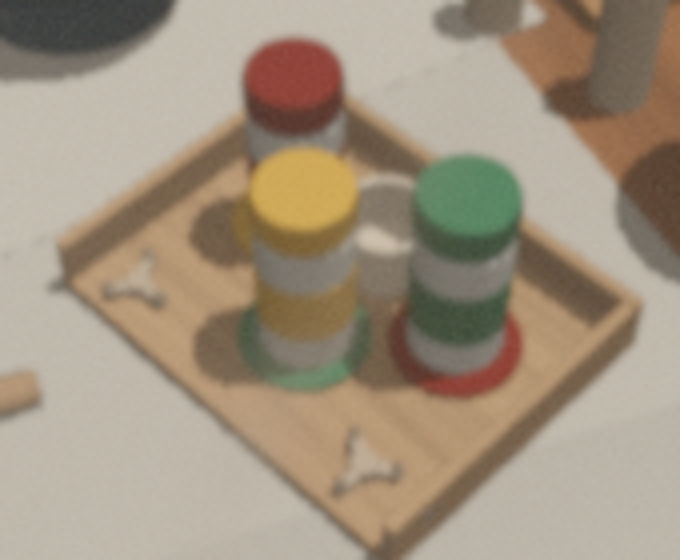

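Both crops agree: the red jar (left) is on the yellow saucer, the green jar (right) is on red, and the yellow jar (front) is on green. Crop lid centres are red (172,220), green (389,135), yellow (320,272) and cup rim (280,190) in the top view. Now the measurements.

```bash
python3 - <<'E'
from h import *
T=lambda l:(np.array(l,float)+.5)/5-.5+[215,165]
S=lambda l:(np.array(l,float)+.5)/4-.5+[205,155]
print('lids r,g,y top',back('top',T([[172,220],[389,135],[320,272]]),129))
print('lids side',back('side',S([[294,77],[468,197],[304,192]]),129))
print('cup rim top',back('top',T([[280,190]]),60),'side',back('side',S([[385,212]]),60))
# wall top outer corners: BL,BR,FR ; z=40
print('tray corners',back('top',T([[30,180],[447,22],[578,335]]),40),back('top',T([[150,500]]),40))
t=cv2.imread('pics/top0.png')
# wheel
m=(t.max(2)<85).astype(np.uint8)[185:280,105:200]
m=cv2.morphologyEx(m,cv2.MORPH_OPEN,np.ones((5,5)))
c=max(cv2.findContours(m,0,2)[0],key=cv2.contourArea)
e=cv2.fitEllipse(c);print('wheel ell',e[0][0]+105,e[0][1]+185,e[1])
print(back('top',[[e[0][0]+105,e[0][1]+185],[152,232]],75))
s=cv2.imread('pics/side0.png')
print('side wheel',back('side',[[220,130]],75))
print('board',back('top',[[376.5,180.5],[423.5,180.5],[428.5,311.5],[377.5,310.5]],18))
print('bcup',back('top',[[401.5,197.5]],68),back('side',[[406,359]],68))
cv2.imwrite('pics/b.png',np.hstack([cv2.resize(t[170:330,365:440],None,fx=3.5,fy=3.5,interpolation=2),cv2.resize(t[190:275,110:195],None,fx=5,fy=5,interpolation=2)[:560].copy() if 0 else np.vstack([cv2.resize(t[190:275,110:195],None,fx=4,fy=4,interpolation=2),cv2.resize(s[100:155,177:262],None,fx=4,fy=4,interpolation=2)])]))
E
```

```text
lids r,g,y top [[576.79  79.69 129.  ]
 [617.79 -29.16 129.  ]
 [548.85   6.9  129.  ]]
lids side [[576.31  75.08 129.  ]
 [616.58 -33.22 129.  ]
 [548.47   2.93 129.  ]]
cup rim top [[607.08  27.28  60.  ]] side [[605.39  27.39  60.  ]]
tray corners [[ 620.59  163.66   40.  ]
 [ 705.1   -66.36   40.  ]
 [ 528.5  -130.01   40.  ]] [[446.14  99.01  40.  ]]
wheel ell 153.01686477661133 232.57717895507812 (65.74919128417969, 67.87406921386719)
[[530.58 334.89  75.  ]
 [532.15 337.66  75.  ]]
side wheel [[532.73 329.36  75.  ]]
board [[ 673.92 -270.93   18.  ]
 [ 671.18 -405.65   18.  ]
 [ 310.91 -384.44   18.  ]
 [ 318.55 -247.89   18.  ]]
bcup [[ 611.01 -321.97   68.  ]] [[ 610.08 -327.04   68.  ]]
```

View pics/b.png

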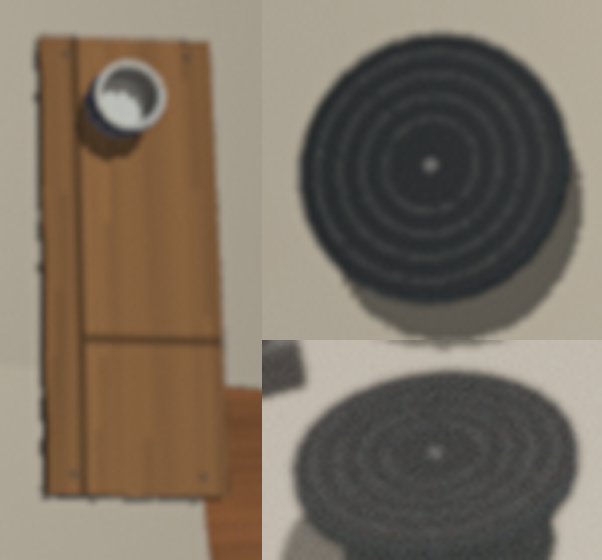

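The board, wheel and blue cup are clear. The wheel's centre dot is at top (151.6,230.6) and side (219.6,127.6), and the blue cup is near the board's far end. Averaging the cameras gives y to about 2 mm. Next I'll write the move planner.

```bash
cat >> h.py <<'E'
from scipy.spatial.transform import Rotation as Rn
def plan(x,y,z,jaw=None):
    s=env.state();R=Rn.from_euler('xyz',s['tcp_rot']).as_matrix()
    d=np.array([x,y,z])-s['eef_pos'];o='pos %s f %s open %.2f t %.1f jaw %.1f'%(s['eef_pos'],s['ft_force'],s['opening'],s['t'],np.degrees(np.arctan2(R[1,1],R[0,1])))
    print(o,'\n tool shift/500:',np.round(R.T@d/500,4),'|world d',d,end=' ')
    if jaw is not None:
        a=np.degrees(np.arctan2(R[1,1],R[0,1]));t=(jaw-a+90)%180-90;print('world yaw change',t,'turn (tool x down => -):',-t/180)
    print()
E
python3 - <<'E'
from h import *
print('wheel',back('top',[[151.6,230.6]],75),back('side',[[219.6,127.6]],75))
print(Rn.from_euler('xyz',env.state()['tcp_rot']).as_matrix())
plan(548.6,4.9,197,110.2)
E
```

```text
wheel [[535.87 338.89  75.  ]] [[534.95 338.9   75.  ]]
[[-0.    0.38  0.93]
 [-0.    0.93 -0.38]
 [-1.   -0.   -0.  ]]
pos [235.63 578.63 196.2 ] f [ 0.26 -0.54 -0.34] open 1.00 t 0.1 jaw 67.8 
 tool shift/500: [-0.   -0.83  1.01] |world d [ 312.97 -573.73    0.8 ] world yaw change 42.35999267146423 turn (tool x down => -): -0.2353332926192457
```

carry_out([
  [-0.012,0,0],
  [-0.012,0,0],
  [-0.012,0,0],
  [-0.012,0,0],
  [-0.012,0,0],
], grip=[-1,-1,-1,-1,-1], turn=[-0.047,-0.047,-0.047,-0.047,-0.047])

```text
t: 0.6
eef_pos: [235.7, 578.7, 226.6]
tcp_rot: [-2.374, 1.57, -2.017]
ft_force: [-0.1, -0.5, -0.7]
opening: 0.999
```

```bash
python3 -c "
from h import *
plan(548.6,4.9,225,110.2)"
```

```text
pos [235.7  578.69 226.63] f [-0.09 -0.54 -0.69] open 1.00 t 0.6 jaw 110.5 
 tool shift/500: [ 0.   -1.29  0.18] |world d [ 312.9  -573.79   -1.63] world yaw change -0.28530544484392806 turn (tool x down => -): 0.0015850302491329338
```

carry_out([
  [0,-0.0863,0.0123],
  [0,-0.0863,0.0123],
  [0,-0.0863,0.0123],
  [0,-0.0863,0.0123],
  [0,-0.0863,0.0123],
], grip=[-1,-1,-1,-1,-1], turn=[0,0,0,0,0])

```text
t: 1.1
eef_pos: [339.3, 385.2, 226.6]
tcp_rot: [-2.759, 1.571, -2.408]
ft_force: [0.6, 0.4, 0.1]
opening: 1.0
```

carry_out([
  [0,-0.0863,0.0123],
  [0,-0.0863,0.0123],
  [0,-0.0863,0.0123],
  [0,-0.0863,0.0123],
  [0,-0.0863,0.0123],
], grip=[-1,-1,-1,-1,-1], turn=[0,0,0,0,0])

```text
t: 1.6
eef_pos: [442.5, 193.2, 226.7]
tcp_rot: [2.464, 1.571, 2.815]
ft_force: [1.8, 0.5, 0.1]
opening: 0.995
```

carry_out([
  [0,-0.0863,0.0123],
  [0,-0.0863,0.0123],
  [0,-0.0863,0.0123],
  [0,-0.0863,0.0123],
  [0,-0.0863,0.0123],
], grip=[-1,-1,-1,-1,-1], turn=[0,0,0,0,0])

```text
t: 2.1
eef_pos: [545.7, 1.1, 226.6]
tcp_rot: [2.218, 1.57, 2.569]
ft_force: [0.2, 0.8, -0.2]
opening: 0.996
```

```bash
python3 - <<'E'
from h import *
plan(548.6,4.9,92,110.2)
s=cams.read_camera('side');cv2.imwrite('pics/s1.png',cv2.resize(s[60:300,180:400],None,fx=2.5,fy=2.5,interpolation=2))
E
```

```text
pos [545.67   1.15 226.58] f [ 0.22  0.77 -0.15] open 1.00 t 2.1 jaw 110.1 
 tool shift/500: [0.27 0.01 0.01] |world d [   2.93    3.75 -134.58] world yaw change 0.07196028446574587 turn (tool x down => -): -0.0003997793581430326
```

View pics/s1.png

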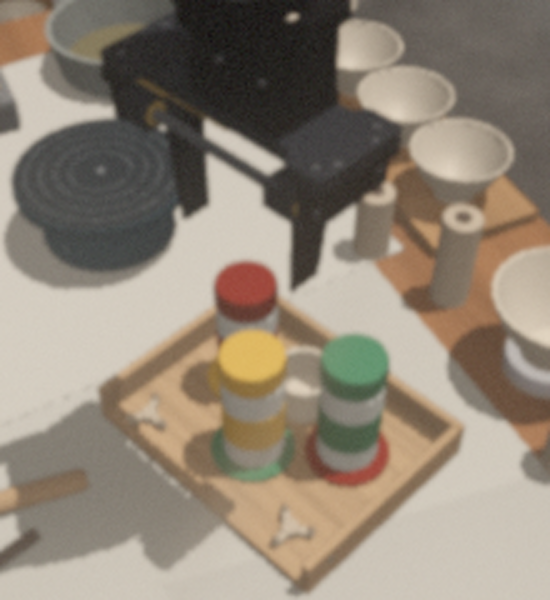

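The gripper is above the yellow jar with its fingers to either side. The fingertips are at crop (193,208) and (307,277), and nothing is in the way of the descent. I'll go down and close.

carry_out([
  [0,0.005,0.008],
  [0.067,0,0],
  [0.067,0,0],
  [0.067,0,0],
  [0.068,0,0],
], grip=[-1,-1,-1,-1,-1], turn=[0,0,0,0,0])

```text
t: 2.65
eef_pos: [547.6, 8.0, 91.2]
tcp_rot: [0.544, 1.571, 0.897]
ft_force: [0.3, -0.5, 0.1]
opening: 0.996
```

carry_out([
  [0,0,0],
  [0,0,0],
  [0,0,0],
  [0,0,0],
  [0,0,0],
], grip=[-1,1,1,1,1], turn=[0,0,0,0,0])

```text
t: 3.15
eef_pos: [548.5, 6.7, 93.4]
tcp_rot: [-0.398, 1.569, -0.047]
ft_force: [-0.6, -0.5, -0.1]
opening: 0.724
```

```bash
python3 - <<'E'
from h import *
print(proj('side',[545.7,1.1,212]))
plan(434,-326,230)
E
```

```text
[[278.83 171.94]]
pos [548.55   6.71  93.44] f [-0.57 -0.46 -0.08] open 0.72 t 3.1 jaw 110.1 
 tool shift/500: [-0.27 -0.55 -0.44] |world d [-114.55 -332.71  136.56]
```

carry_out([
  [0,0,0],
  [0,0,0],
  [0,0,0],
  [0,0,0],
  [0,0,0],
], grip=[1,1,1,1,1], turn=[0,0,0,0,0])

```text
t: 3.65
eef_pos: [548.3, 6.6, 92.5]
tcp_rot: [-0.408, 1.57, -0.056]
ft_force: [-0.2, -1.4, 4.0]
opening: 0.541
```

```bash
python3 - <<'E'
from h import *
a=np.radians(110.1);j=np.array([np.cos(a),np.sin(a),0])
c=np.array([545.7,1.1,212.6])
p=proj('side',[c,c+j*53.5,c-j*53.5]);print(p,(p-[180,60])*2.5)
s=cams.read_camera('side');cv2.imwrite('pics/s2.png',cv2.resize(s[60:300,180:400],None,fx=2.5,fy=2.5,interpolation=2))
plan(434,-326,230)
E
```

```text
[[278.82 171.69]
 [257.65 157.05]
 [301.63 187.48]] [[247.05 279.23]
 [194.13 242.62]
 [304.07 318.7 ]]
pos [548.36   6.56  92.55] f [ 0.11 -0.68  5.27] open 0.54 t 3.7 jaw 110.1 
 tool shift/500: [-0.28 -0.55 -0.44] |world d [-114.36 -332.56  137.45]
```

View pics/s2.png

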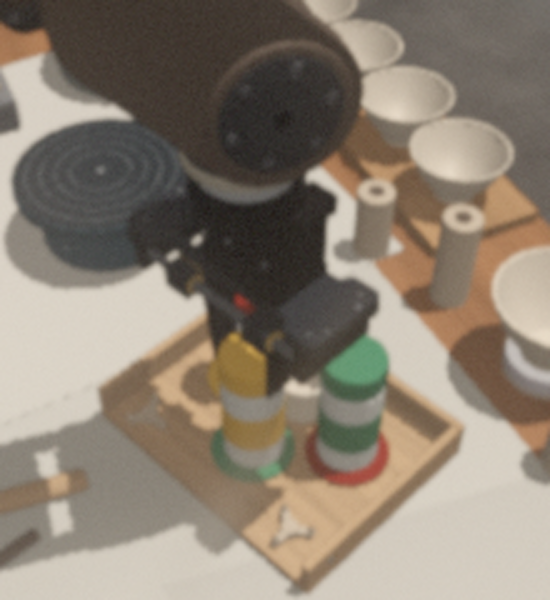

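```bash
python3 - <<'E'
from h import *
a=np.radians(110.1);j=np.array([np.cos(a),np.sin(a),0])
k=np.array([np.sin(a),-np.cos(a),0])
c=np.array([548.4,6.6,78.5])
for q in (-32,-26):
  for w in(-10,10): print(q,w,(proj('side',[c+j*q+k*w])-[180,60])*2.5)
# gripper body underside corners
print((proj('side',[c+[0,0,78]+j*q+k*w for q in(-90,90) for w in(-37,37)])-[180,60])*2.5)
E
```

```text
-32 -10 [[270.54 424.88]]
-32 10 [[288.33 410.38]]
-26 -10 [[265.03 420.6 ]]
-26 10 [[282.83 406.19]]
[[303.94 425.48]
 [375.22 365.96]
 [130.85 293.59]
 [201.98 246.24]]
```

```bash
python3 - <<'E'
from h import *
s=cams.read_camera('side')[170:260,250:350]
t=cams.read_camera('top')[150:260,215:335]
s=cv2.resize(np.clip(s*1.8,0,255).astype(np.uint8),None,fx=6,fy=6,interpolation=2)
cv2.imwrite('pics/s3.png',s); cv2.imwrite('pics/t3.png',cv2.resize(t,None,fx=5,fy=5,interpolation=2))
E
```

```text
(no output)
```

View pics/s3.png

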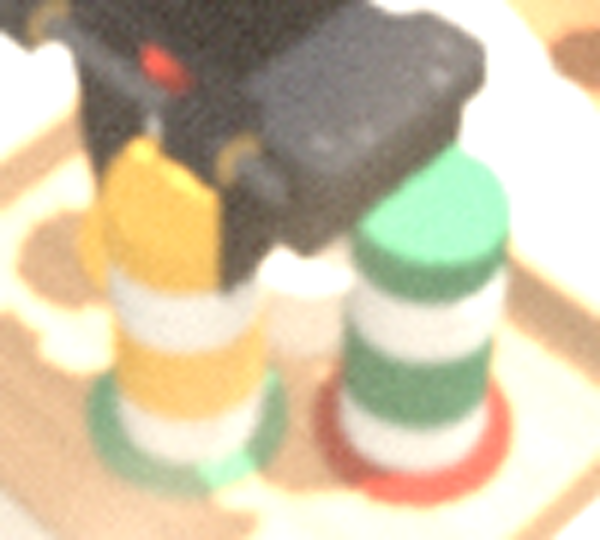

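The crop shows the fingertips at crop (235,288), level with the bottom of the lid. That puts them about 30 mm higher than the reported TCP implies, and only the lid is held. I'll open, go down 22 mm and grip again.

carry_out([
  [0,0,0],
  [0,0,0],
  [0,0,0],
  [0,0,0],
  [0,0,0],
], grip=[-1,-1,-1,-1,-1], turn=[0,0,0,0,0])

```text
t: 4.3
eef_pos: [548.0, 6.7, 92.1]
tcp_rot: [2.17, 1.571, 2.522]
ft_force: [0.1, 0.4, -0.3]
opening: 0.903
```

carry_out([
  [0.022,0,0],
  [0.022,0,0],
  [0,0,0],
  [0,0,0],
  [0,0,0],
], grip=[-1,-1,1,1,1], turn=[0,0,0,0,0])

```text
t: 4.8
eef_pos: [548.2, 6.7, 70.2]
tcp_rot: [0.781, 1.571, 1.132]
ft_force: [-0.6, -0.8, 1.0]
opening: 0.801
```

carry_out([
  [0,0,0],
  [0,0,0],
  [0,0,0],
  [0,0,0],
  [0,0,0],
], grip=[1,1,1,1,1], turn=[0,0,0,0,0])

```text
t: 5.3
eef_pos: [548.2, 6.6, 70.4]
tcp_rot: [-0.272, 1.57, 0.079]
ft_force: [0.5, -1.2, 1.1]
opening: 0.544
```

```bash
python3 - <<'E'
from h import *
plan(434,-326,205)
s=cams.read_camera('side')[170:260,250:350]
cv2.imwrite('pics/s4.png',cv2.resize(np.clip(s*1.8,0,255).astype(np.uint8),None,fx=6,fy=6,interpolation=2))
E
```

```text
pos [548.24   6.63  70.4 ] f [ 0.47 -1.18  1.06] open 0.54 t 5.3 jaw 110.1 
 tool shift/500: [-0.27 -0.55 -0.44] |world d [-114.24 -332.63  134.6 ]
```

View pics/s4.png

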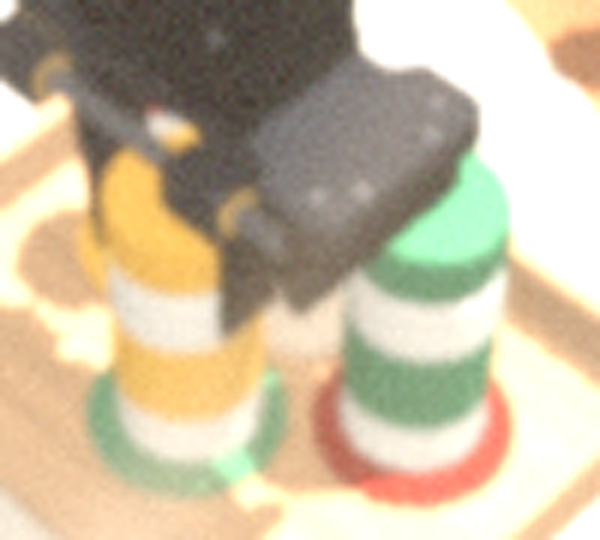

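The tips now sit below the lid on the upper white part of the jar, at crop (230,330), which is a sound grip. The green jar is untouched. I'll lift and carry to the board.

carry_out([
  [-0.03,0,0],
  [-0.06,0,0],
  [-0.06,0,0],
  [-0.06,0,0],
  [-0.06,0,0],
], grip=[1,1,1,1,1], turn=[0,0,0,0,0])

```text
t: 5.85
eef_pos: [547.5, 6.8, 205.9]
tcp_rot: [2.584, 1.569, 2.935]
ft_force: [2.0, -0.1, -3.7]
opening: 0.54
```

carry_out([
  [0,-0.03,-0.025],
  [0,-0.06,-0.049],
  [0,-0.06,-0.049],
  [0,-0.06,-0.049],
  [0,-0.06,-0.049],
], grip=[1,1,1,1,1], turn=[0,0,0,0,0])

```text
t: 6.35
eef_pos: [489.8, -159.2, 204.8]
tcp_rot: [2.25, 1.57, 2.601]
ft_force: [-0.2, -0.4, -3.5]
opening: 0.542
```

carry_out([
  [0,-0.06,-0.049],
  [0,-0.06,-0.049],
  [0,-0.06,-0.049],
  [0,-0.06,-0.049],
  [0,-0.036,-0.026],
], grip=[1,1,1,1,1], turn=[0,0,0,0,0])

```text
t: 6.85
eef_pos: [433.1, -327.5, 204.6]
tcp_rot: [2.863, 1.569, -3.073]
ft_force: [-0.4, -0.3, -3.7]
opening: 0.541
```

```bash
python3 - <<'E'
from h import *
plan(434,-326,76)
t=cams.read_camera('top');s=cams.read_camera('side')
cv2.imwrite('pics/m5.png',np.hstack([cv2.resize(t[150:330,215:440],None,fx=2,fy=2,interpolation=2),cv2.resize(s[180:420,215:390],None,fx=1.5,fy=1.5)]))
E
```

```text
pos [ 433.12 -327.54  204.61] f [-0.35 -0.29 -3.68] open 0.54 t 6.8 jaw 109.9 
 tool shift/500: [0.26 0.   0.  ] |world d [   0.88    1.54 -128.61]
```

View pics/m5.png

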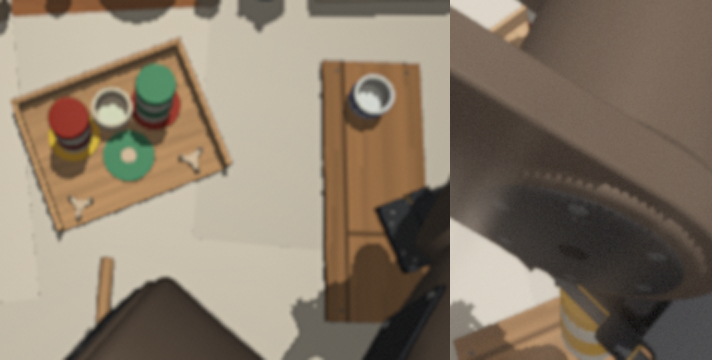

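The jar is held and hangs above the board, and the green saucer is bare at top px about (279,228). Tray jars and cup look undisturbed. Now lowering, with a force check near contact.

carry_out([
  [0.06,0,0],
  [0.08,0,0],
  [0.07,0,0],
  [0.04,0,0],
  [0.003,0,0],
], grip=[1,1,1,1,1], turn=[0,0,0,0,0])

```text
t: 7.45
eef_pos: [433.5, -323.8, 76.1]
tcp_rot: [2.186, 1.565, 2.537]
ft_force: [0.1, -0.6, -3.3]
opening: 0.541
```

carry_out([
  [0.003,0,0],
  [0.003,0,0],
  [0,0,0],
  [0,0,0],
], grip=[1,1,1,1], turn=[0,0,0,0])

```text
t: 7.85
eef_pos: [434.7, -325.7, 76.5]
tcp_rot: [-1.756, 1.569, -1.406]
ft_force: [-0.9, -0.4, -4.4]
opening: 0.543
```

carry_out([
  [0.003,0,0],
  [0,0,0],
  [0,0,0],
], grip=[1,1,1], turn=[0,0,0])

```text
t: 8.15
eef_pos: [434.6, -325.7, 74.4]
tcp_rot: [-2.227, 1.57, -1.877]
ft_force: [0.1, 0.6, -0.0]
opening: 0.539
```

carry_out([
  [0.002,0,0],
  [0,0,0],
  [0,0,0],
], grip=[1,1,1], turn=[0,0,0])

```text
t: 8.45
eef_pos: [434.8, -325.9, 74.2]
tcp_rot: [-1.778, 1.569, -1.428]
ft_force: [-1.2, -0.2, 9.6]
opening: 0.547
```

Contact came at 74.4, exactly the predicted height. Release, raise, and go to the red jar.

carry_out([
  [-0.003,0,0],
  [0,0,0],
  [0,0,0],
  [0,0,0],
  [0,0,0],
], grip=[-1,-1,-1,-1,-1], turn=[0,0,0,0,0])

```text
t: 8.95
eef_pos: [434.5, -325.5, 74.6]
tcp_rot: [-2.827, 1.57, -2.477]
ft_force: [-0.4, 0.2, -0.6]
opening: 0.904
```

carry_out([
  [-0.02,0,0],
  [-0.05,0,0],
  [-0.05,0,0],
  [-0.05,0,0],
], grip=[-1,-1,-1,-1], turn=[0,0,0,0])

```text
t: 9.35
eef_pos: [434.5, -325.4, 161.3]
tcp_rot: [-2.575, 1.57, -2.225]
ft_force: [0.2, 0.4, -0.6]
opening: 1.0
```

carry_out([
  [0,0.0661,0.0544],
  [0,0.0661,0.0544],
  [0,0.0661,0.0544],
  [0,0.0661,0.0544],
  [0,0.0661,0.0544],
], grip=[-1,-1,-1,-1,-1], turn=[0,0,0,0,0])

```text
t: 9.85
eef_pos: [505.9, -122.0, 160.4]
tcp_rot: [-1.851, 1.57, -1.5]
ft_force: [0.7, 0.4, 0.9]
opening: 1.003
```

carry_out([
  [0,0.0661,0.0544],
  [0,0.0661,0.0544],
  [0,0.0661,0.0544],
  [0,0.0661,0.0544],
  [0,0.0661,0.0544],
], grip=[-1,-1,-1,-1,-1], turn=[0,0,0,0,0])

```text
t: 10.35
eef_pos: [576.9, 80.1, 160.2]
tcp_rot: [-1.949, 1.57, -1.599]
ft_force: [0.6, -0.6, 0.0]
opening: 1.002
```

```bash
python3 -c "
from h import *
np.set_printoptions(precision=4)
plan(576.5,78,70.4,110.1)"
```

```text
pos [576.9236  80.1412 160.1653] f [ 0.615  -0.5963  0.0171] open 1.00 t 10.3 jaw 110.1 
 tool shift/500: [ 0.1795 -0.0036 -0.0022] |world d [ -0.4236  -2.1412 -89.7653] world yaw change 0.01359580560114182 turn (tool x down => -): -7.553225333967677e-05
```

carry_out([
  [0.04,-0.0036,-0.0022],
  [0.06,0,0],
  [0.06,0,0],
  [0.0195,0,0],
  [0,0,0],
], grip=[-1,-1,-1,-1,1], turn=[0,0,0,0,0])

```text
t: 10.85
eef_pos: [575.7, 76.1, 69.1]
tcp_rot: [3.062, 1.568, -2.871]
ft_force: [0.1, -0.3, 0.8]
opening: 0.959
```

carry_out([
  [0,0,0],
  [0,0,0],
  [0,0,0],
  [0,0,0],
  [0,0,0],
], grip=[1,1,1,1,1], turn=[0,0,0,0,0])

```text
t: 11.35
eef_pos: [576.1, 76.3, 70.1]
tcp_rot: [-2.277, 1.57, -1.927]
ft_force: [-0.4, 1.8, -1.2]
opening: 0.554
```

carry_out([
  [0,0,0],
  [0,0,0],
  [0,0,0],
  [0,0,0],
], grip=[1,1,1,1], turn=[0,0,0,0])

```text
t: 11.75
eef_pos: [576.2, 76.3, 69.9]
tcp_rot: [-2.281, 1.57, -1.931]
ft_force: [-0.1, 2.6, 5.9]
opening: 0.552
```

```bash
python3 -c "
from h import *
np.set_printoptions(precision=4)
plan(354,-320.5,205,110.1)"
```

```text
pos [576.2003  76.2924  69.896 ] f [-0.0732  2.6207  5.8659] open 0.55 t 11.8 jaw 110.1 
 tool shift/500: [-0.2697 -0.5929 -0.6899] |world d [-222.2003 -396.7924  135.104 ] world yaw change 0.02206234248473038 turn (tool x down => -): -0.00012256856935961323
```

carry_out([
  [-0.03,0,0],
  [-0.06,0,0],
  [-0.06,0,0],
  [-0.06,0,0],
  [-0.06,0,0],
], grip=[1,1,1,1,1], turn=[0,0,0,0,0])

```text
t: 12.25
eef_pos: [575.6, 76.1, 205.0]
tcp_rot: [-3.101, 1.568, -2.75]
ft_force: [0.2, 0.5, -4.1]
opening: 0.546
```

carry_out([
  [0,-0.0494,-0.0575],
  [0,-0.0494,-0.0575],
  [0,-0.0494,-0.0575],
  [0,-0.0494,-0.0575],
  [0,-0.0494,-0.0575],
], grip=[1,1,1,1,1], turn=[0,0,0,0,0])

```text
t: 12.75
eef_pos: [482.2, -90.2, 204.2]
tcp_rot: [3.09, 1.569, -2.842]
ft_force: [0.1, -0.2, -3.6]
opening: 0.544
```

carry_out([
  [0,-0.0494,-0.0575],
  [0,-0.0494,-0.0575],
  [0,-0.0494,-0.0575],
  [0,-0.0494,-0.0575],
  [0,-0.0494,-0.0575],
], grip=[1,1,1,1,1], turn=[0,0,0,0,0])

```text
t: 13.25
eef_pos: [389.6, -255.5, 204.5]
tcp_rot: [2.891, 1.569, -3.042]
ft_force: [0.7, 0.3, -4.0]
opening: 0.544
```

carry_out([
  [0,-0.0494,-0.0575],
  [0,-0.0494,-0.0575],
  [0,0,0],
  [0,0,0],
  [0,0,0],
], grip=[1,1,1,1,1], turn=[0,0,0,0,0])

```text
t: 13.75
eef_pos: [367.3, -306.1, 204.1]
tcp_rot: [-2.703, 1.537, -2.378]
ft_force: [0.1, 0.4, -3.4]
opening: 0.541
```

carry_out([
  [0.05,0,0],
  [0.08,0,0],
  [0.07,0,0],
  [0.04,0,0],
  [0.01,0,0],
], grip=[1,1,1,1,1], turn=[0,0,0,0,0])

```text
t: 14.25
eef_pos: [364.0, -308.4, 77.6]
tcp_rot: [-2.782, 1.537, -2.457]
ft_force: [-0.5, 0.0, -3.0]
opening: 0.546
```

carry_out([
  [0.004,0,0],
  [0,0,0],
  [0,0,0],
  [0,0,0],
], grip=[1,1,1,1], turn=[0,0,0,0])

```text
t: 14.65
eef_pos: [364.6, -310.1, 78.4]
tcp_rot: [-2.623, 1.537, -2.3]
ft_force: [0.6, 0.5, -3.6]
opening: 0.545
```

That pose is just inside the reach limit and the tool tilted 2°. I'll shift the target slightly outward, still on the board and clear of the yellow jar.

carry_out([
  [-0.02,0,0],
  [0,-0.03,0.009],
  [0,-0.028,0.008],
  [0,0,0],
  [0,0,0],
], grip=[1,1,1,1,1], turn=[0,0,0,0,0])

```text
t: 15.15
eef_pos: [381.5, -334.1, 88.0]
tcp_rot: [-2.677, 1.537, -2.354]
ft_force: [-1.1, 0.2, -3.3]
opening: 0.545
```

```bash
python3 -c "
from h import *
np.set_printoptions(precision=4)
plan(372,-345,75.5,110.1)"
```

```text
pos [ 381.451  -334.1188   88.0216] f [-1.0546  0.2053 -3.2729] open 0.54 t 15.2 jaw 108.5 
 tool shift/500: [ 0.026  -0.0142 -0.0241] |world d [ -9.451  -10.8812 -12.5216] world yaw change 1.5628672816987859 turn (tool x down => -): -0.0086825960094377
```

carry_out([
  [0.001,-0.0142,-0.0241],
  [0,0,0],
  [0.01,0,0],
  [0,0,0],
], grip=[1,1,1,1], turn=[-0.009,0,0,0])

```text
t: 15.55
eef_pos: [376.9, -339.8, 80.9]
tcp_rot: [-2.704, 1.519, -2.363]
ft_force: [0.2, -0.3, -3.4]
opening: 0.543
```

```bash
python3 -c "
from h import *
np.set_printoptions(precision=4)
plan(372,-345,75.5,110.1);s=env.state();print(s['joints'],Rn.from_euler('xyz',s['tcp_rot']).as_matrix()[:,0])"
```

```text
pos [ 376.8676 -339.8232   80.9291] f [ 0.1933 -0.3122 -3.3745] open 0.54 t 15.6 jaw 109.6 
 tool shift/500: [ 0.0116 -0.0063 -0.0121] |world d [-4.8676 -5.1768 -5.4291] world yaw change 0.5255324999866957 turn (tool x down => -): -0.0029196249999260872

[-0.8343  0.4893  1.962  -0.0811  0.6897 -2.6837] [-0.0367 -0.0362 -0.9987]
```

Joint 6 is at its limit (−2.684), so reach was not the problem. I'll turn the jaw back about 20° to free it.

carry_out([
  [0,0,0],
  [0,0,0],
  [0,0,0],
  [0,0,0],
  [0,0,0],
], grip=[1,1,1,1,1], turn=[0.037,0.037,0.037,0,0])

```text
t: 16.05
eef_pos: [377.1, -340.1, 81.4]
tcp_rot: [-2.344, 1.519, -2.348]
ft_force: [-0.7, 0.2, -4.1]
opening: 0.542
```

```bash
python3 -c "
from h import *
np.set_printoptions(precision=4)
plan(368,-340,78,90);s=env.state();print(s['joints'],Rn.from_euler('xyz',s['tcp_rot']).as_matrix())"
```

```text
pos [ 377.1196 -340.1033   81.4283] f [-0.6726  0.2033 -4.1247] open 0.54 t 16.1 jaw 89.8 
 tool shift/500: [ 0.0075  0.0004 -0.018 ] |world d [-9.1196  0.1033 -3.4283] world yaw change 0.20260579296058268 turn (tool x down => -): -0.0011255877386699038

[-0.8343  0.4886  1.9613 -0.0811  0.6904 -2.3384] [[-0.0363  0.0035  0.9993]
 [-0.0369  0.9993 -0.0049]
 [-0.9987 -0.037  -0.0361]]
```

carry_out([
  [0.0075,0,-0.018],
  [0.003,0,0],
  [0,0,0],
  [0,0,0],
], grip=[1,1,1,1], turn=[0,0,0,0])

```text
t: 16.45
eef_pos: [368.0, -340.4, 76.6]
tcp_rot: [-2.336, 1.519, -2.343]
ft_force: [-0.8, 0.4, -5.1]
opening: 0.54
```

carry_out([
  [0.003,0,0],
  [0,0,0],
  [0,0,0],
], grip=[1,1,1], turn=[0,0,0])

```text
t: 16.75
eef_pos: [368.0, -340.3, 75.0]
tcp_rot: [-2.338, 1.519, -2.345]
ft_force: [0.2, -0.6, -4.0]
opening: 0.545
```

carry_out([
  [0.003,0,0],
  [0,0,0],
  [0,0,0],
], grip=[1,1,1], turn=[0,0,0])

```text
t: 17.05
eef_pos: [368.0, -340.6, 74.3]
tcp_rot: [-2.322, 1.519, -2.329]
ft_force: [-1.8, 2.2, 7.4]
opening: 0.543
```

carry_out([
  [-0.003,0,0],
  [0,0,0],
  [0,0,0],
  [0,0,0],
  [0,0,0],
], grip=[-1,-1,-1,-1,-1], turn=[0,0,0,0,0])

```text
t: 17.55
eef_pos: [367.9, -340.4, 75.0]
tcp_rot: [-2.337, 1.519, -2.344]
ft_force: [-0.3, -0.4, -0.0]
opening: 0.909
```

carry_out([
  [-0.02,0,0],
  [-0.05,0,0],
  [-0.05,0,0],
  [-0.06,0,0],
], grip=[-1,-1,-1,-1], turn=[0,0,0,0])

```text
t: 17.95
eef_pos: [371.0, -336.7, 166.2]
tcp_rot: [-2.353, 1.519, -2.36]
ft_force: [-0.4, -0.3, 0.0]
opening: 0.998
```

```bash
python3 -c "
from h import *
np.set_printoptions(precision=4)
plan(617.2,-31.2,165,90)
for z in(129,133):
  print((proj('top',[[368,-340,z],[434,-326,z]])))
t=cams.read_camera('top');cv2.imwrite('pics/t6.png',t)"
```

```text
pos [ 370.9893 -336.69    166.1969] f [-0.391  -0.3105  0.0233] open 1.00 t 17.9 jaw 89.6 
 tool shift/500: [-0.0378  0.614   0.4871] |world d [246.2107 305.49    -1.1969] world yaw change 0.3950230607326404 turn (tool x down => -): -0.00219457255962578

[[424.6688 289.4239]
 [416.6018 262.1079]]
[[425.2425 289.3876]
 [417.1375 261.9645]]
```

10 rows to the green jar.

carry_out([
  [-0.0038,0.0614,0.0487],
  [-0.0038,0.0614,0.0487],
  [-0.0038,0.0614,0.0487],
  [-0.0038,0.0614,0.0487],
  [-0.0038,0.0614,0.0487],
], grip=[-1,-1,-1,-1,-1], turn=[0,0,0,0,0])

```text
t: 18.5
eef_pos: [495.1, -182.9, 165.1]
tcp_rot: [-2.323, 1.519, -2.33]
ft_force: [0.7, -0.7, -0.2]
opening: 1.002
```

carry_out([
  [-0.0038,0.0614,0.0487],
  [-0.0038,0.0614,0.0487],
  [-0.0038,0.0614,0.0487],
  [-0.0038,0.0614,0.0487],
  [-0.0038,0.0614,0.0487],
], grip=[-1,-1,-1,-1,-1], turn=[0,0,0,0,0])

```text
t: 19.0
eef_pos: [618.2, -30.0, 164.4]
tcp_rot: [-2.33, 1.519, -2.337]
ft_force: [-0.3, -0.6, 0.3]
opening: 1.003
```

```bash
python3 -c "
from h import *
np.set_printoptions(precision=4)
plan(617.2,-31.2,70,90)"
```

```text
pos [618.1664 -30.0013 164.3778] f [-0.2739 -0.5714  0.2804] open 1.00 t 19.0 jaw 89.6 
 tool shift/500: [0.1887 0.0046 0.0048] |world d [ -0.9664  -1.1987 -94.3778] world yaw change 0.3821997053226198 turn (tool x down => -): -0.0021233316962367766
```

carry_out([
  [0.04,0.0046,0.0048],
  [0.06,0,0],
  [0.06,0,0],
  [0.0287,0,0],
  [0,0,0],
], grip=[-1,-1,-1,-1,1], turn=[0,0,0,0,0])

```text
t: 19.5
eef_pos: [615.5, -32.7, 68.1]
tcp_rot: [-2.381, 1.517, -2.388]
ft_force: [0.0, -0.3, -0.5]
opening: 0.957
```

carry_out([
  [0,0,0],
  [0,0,0],
  [0,0,0],
  [0,0,0],
  [0,0,0],
], grip=[1,1,1,1,1], turn=[0,0,0,0,0])

```text
t: 20.0
eef_pos: [616.5, -32.7, 69.8]
tcp_rot: [-2.326, 1.52, -2.333]
ft_force: [0.4, -1.0, -2.3]
opening: 0.555
```

carry_out([
  [0,0,0],
  [0,0,0],
  [0,0,0],
  [0,0,0],
], grip=[1,1,1,1], turn=[0,0,0,0])

```text
t: 20.4
eef_pos: [616.5, -32.8, 69.7]
tcp_rot: [-2.328, 1.519, -2.335]
ft_force: [-1.1, 0.3, 6.6]
opening: 0.552
```

```bash
python3 -c "
from h import *
np.set_printoptions(precision=4)
plan(617,-31,206,90)
plan(512,-332,206,90)"
```

```text
pos [616.5138 -32.7667  69.7012] f [-1.144   0.3333  6.5592] open 0.55 t 20.4 jaw 89.6 
 tool shift/500: [-0.2724 -0.0066 -0.0087] |world d [  0.4862   1.7667 136.2988] world yaw change 0.39657302053596766 turn (tool x down => -): -0.0022031834474220426

pos [616.5138 -32.7667  69.7012] f [-1.144   0.3333  6.5592] open 0.55 t 20.4 jaw 89.6 
 tool shift/500: [-0.2426 -0.6097 -0.2136] |world d [-104.5138 -299.2333  136.2988] world yaw change 0.39657302053596766 turn (tool x down => -): -0.0022031834474220426
```

carry_out([
  [-0.0324,-0.001,-0.0015],
  [-0.06,-0.0014,-0.0018],
  [-0.06,-0.0014,-0.0018],
  [-0.06,-0.0014,-0.0018],
  [-0.06,-0.0014,-0.0018],
], grip=[1,1,1,1,1], turn=[0,0,0,0,0])

```text
t: 20.9
eef_pos: [616.4, -31.0, 206.2]
tcp_rot: [-2.358, 1.518, -2.365]
ft_force: [-0.1, 0.0, -1.9]
opening: 0.547
```

carry_out([
  [0.0037,-0.0754,-0.0256],
  [0.0037,-0.0754,-0.0256],
  [0.0037,-0.0754,-0.0256],
  [0.0037,-0.0754,-0.0256],
  [0.0037,-0.0754,-0.0256],
], grip=[1,1,1,1,1], turn=[0,0,0,0,0])

```text
t: 21.4
eef_pos: [550.3, -220.4, 205.2]
tcp_rot: [-2.358, 1.519, -2.366]
ft_force: [0.8, -0.7, -2.6]
opening: 0.552
```

carry_out([
  [0.0037,-0.0754,-0.0256],
  [0.0037,-0.0754,-0.0256],
  [0.0037,-0.0754,-0.0256],
  [0,0,0],
  [0,0,0],
], grip=[1,1,1,1,1], turn=[0,0,0,0,0])

```text
t: 21.9
eef_pos: [511.2, -332.5, 205.0]
tcp_rot: [-2.366, 1.519, -2.375]
ft_force: [1.1, 1.1, -1.7]
opening: 0.543
```

```bash
python3 -c "
from h import *
np.set_printoptions(precision=4)
plan(512,-332,77,90)"
```

```text
pos [ 511.2373 -332.5259  205.0342] f [ 1.0562  1.1496 -1.6662] open 0.54 t 21.9 jaw 89.5 
 tool shift/500: [0.2556 0.0103 0.011 ] |world d [   0.7627    0.5259 -128.0342] world yaw change 0.5031907561200768 turn (tool x down => -): -0.0027955042006670935
```

carry_out([
  [0.05,0.002,0.002],
  [0.08,0.003,0.003],
  [0.07,0.003,0.003],
  [0.04,0.002,0.003],
  [0.0156,0,0],
], grip=[1,1,1,1,1], turn=[0,0,0,0,0])

```text
t: 22.4
eef_pos: [512.5, -330.0, 75.5]
tcp_rot: [-2.409, 1.519, -2.415]
ft_force: [0.3, 0.1, -1.6]
opening: 0.546
```

carry_out([
  [0.003,0,0],
  [0,0,0],
  [0,0,0],
  [0,0,0],
], grip=[1,1,1,1], turn=[0,0,0,0])

```text
t: 22.8
eef_pos: [513.1, -332.1, 77.3]
tcp_rot: [-2.306, 1.519, -2.314]
ft_force: [0.8, -0.5, -2.2]
opening: 0.545
```

carry_out([
  [0.003,0,0],
  [0,0,0],
  [0,0,0],
], grip=[1,1,1], turn=[0,0,0])

```text
t: 23.1
eef_pos: [512.9, -332.2, 75.2]
tcp_rot: [-2.32, 1.519, -2.328]
ft_force: [-1.1, 0.1, 2.6]
opening: 0.542
```

carry_out([
  [0.002,0,0],
  [0,0,0],
  [0,0,0],
], grip=[1,1,1], turn=[0,0,0])

```text
t: 23.4
eef_pos: [513.1, -332.3, 75.1]
tcp_rot: [-2.303, 1.519, -2.311]
ft_force: [-1.4, 1.6, 12.4]
opening: 0.543
```

carry_out([
  [-0.002,0,0],
  [0,0,0],
  [0,0,0],
  [0,0,0],
  [0,0,0],
], grip=[-1,-1,-1,-1,-1], turn=[0,0,0,0,0])

```text
t: 23.9
eef_pos: [512.7, -331.9, 74.6]
tcp_rot: [-2.343, 1.519, -2.35]
ft_force: [0.3, 0.4, -0.2]
opening: 0.907
```

carry_out([
  [-0.02,0,0],
  [-0.05,0,0],
  [-0.05,0,0],
  [-0.06,0,0],
], grip=[-1,-1,-1,-1], turn=[0,0,0,0])

```text
t: 24.3
eef_pos: [515.8, -328.4, 165.8]
tcp_rot: [-2.352, 1.519, -2.36]
ft_force: [-0.3, 0.0, -0.2]
opening: 0.997
```

```bash
python3 - <<'E'
from h import *
np.set_printoptions(precision=4)
plan(606.2,27.3,165,110)
t=cams.read_camera('top');cv2.imwrite('pics/t7.png',cv2.resize(t[165:325,215:440],None,fx=3.5,fy=3.5,interpolation=2))
s=cams.read_camera('side');cv2.imwrite('pics/s7full.png',s)
cv2.imwrite('pics/t7full.png',t)
E
```

```text
pos [ 515.7775 -328.4016  165.8184] f [-0.265   0.0041 -0.1642] open 1.00 t 24.3 jaw 89.6 
 tool shift/500: [-0.031   0.7122  0.1749] |world d [ 90.4225 355.7016  -0.8184] world yaw change 20.395455638865485 turn (tool x down => -): -0.11330808688258603
```

View pics/t7.png

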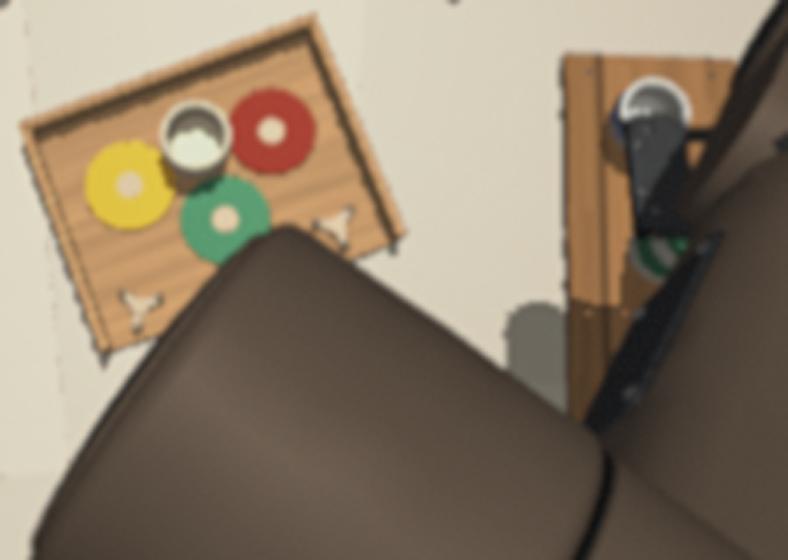

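The top view shows all three saucers with pale centres: yellow (130,184), green (225,219) and red (271,131). The bisque cup is still in its place at crop (196,137), and the blue cup is unmoved with the arm above it. Next I'll measure saucers and cup in both cameras, and the fingertip height bias.

```bash
python3 - <<'E'
from h import *
from scipy.optimize import brentq
t=cv2.imread('pics/t7full.png');s=cv2.imread('pics/s7full.png')
T=lambda l:(np.array(l,float)+.5)/3.5-.5+[215,165]
print('top y,g,r',back('top',T([[130,184],[225,219],[271,131]]),14)[:,:2],'cup',back('top',T([[196,137]]),60))
for n,im in(('top',t),('side',s)):
    h=cv2.cvtColor(im,cv2.COLOR_BGR2HSV)
    for c,lo,hi in(('y',20,32),('g',55,95),('r',0,8)):
        m=cv2.inRange(h,(lo,110 if c!='g' else 70,40),(hi,255,255))
        if c=='r': m|=cv2.inRange(h,(172,110,40),(180,255,255))
        n_,L,st,ce=cv2.connectedComponentsWithStats(m)
        for i in np.argsort(-st[1:,4])[:2]+1:
            hull=cv2.convexHull(np.argwhere(L==i)[:,::-1].astype(np.float32).reshape(-1,1,2))
            if st[i,4]>60:
                e=cv2.fitEllipse(hull);print(n,c,st[i],np.array(e[0]),np.array(e[1]),back(n,[e[0]],14)[0,:2])
# tip bias
a=np.radians(110.1);j=np.array([np.cos(a),np.sin(a),0]);k=np.array([np.sin(a),-np.cos(a),0])
for z,pt in((92.5,(220,290)),(70.4,(223,335))):
    px=np.array(pt)/6+[250,170]
    for q in(-32,-26):
        c=np.array([548.3,6.6,0])+j*q-10*k
        print('tip z rel TCP',brentq(lambda zz:proj('side',[c+[0,0,zz]])[0,1]-px[1],0,200)-z,proj('side',[c+[0,0,z+17]])[0],px)
cv2.imwrite('pics/s7.png',cv2.resize(s[120:300,180:400],None,fx=3,fy=3,interpolation=2))
E
```

```text
top y,g,r [[577.77  80.83]
 [548.12   6.65]
 [618.03 -31.43]] cup [[603.84  27.23  60.  ]]
top y [239 205  26  26 493] [251.4  217.64] [25.39 25.99] [576.6   81.89]
top g [267 216  25  24 368] [278.82 227.33] [23.77 24.29] [547.81   6.97]
top r [281 190  24  25 426] [292.02 202.16] [24.06 24.79] [617.78 -31.29]
side y [297 395  32  25 327] [312.97 410.11] [21.69 37.82] [ 452.91 -319.92]
side g [ 343  361   38   40 1144] [361.3  380.42] [36.98 40.06] [ 545.51 -314.22]
side g [338 396  27  17 111] [352.71 398.17] [26.29 31.32] [ 518.44 -331.61]
side r [255 414  25   6 104] [266.85 418.2 ] [ 9.08 23.55] [ 382.76 -299.63]
tip z rel TCP 21.901248732500562 [288.15 219.97] [286.67 218.33]
tip z rel TCP 16.723110180393007 [285.87 218.24] [286.67 218.33]
tip z rel TCP 21.174354831445783 [288.16 227.17] [287.17 225.83]
tip z rel TCP 15.783899276157456 [285.94 225.45] [287.17 225.83]
```

View pics/s7.png

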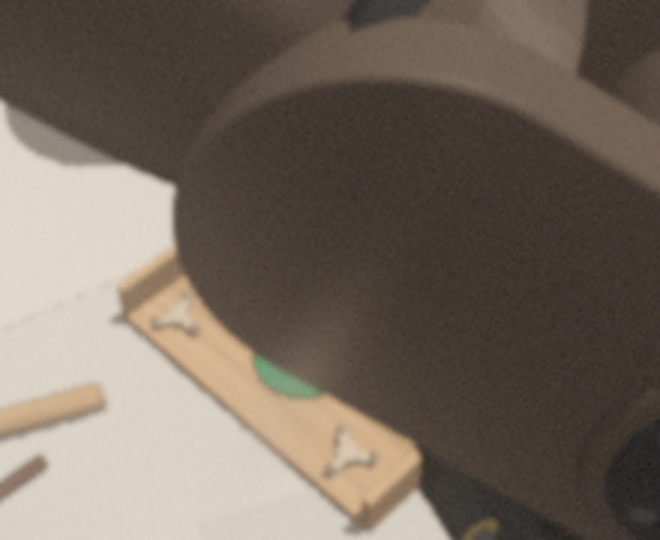

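Side crop is mostly arm (saucer glimpsed at (285,375)), so I'll use the top-camera saucer fits. The tips sit about 19 mm above the reported TCP height. Turn and go to the cup.

carry_out([
  [0,0,0],
  [0,0,0],
  [0,0,0],
], grip=[-1,-1,-1], turn=[-0.038,-0.038,-0.038])

```text
t: 24.7
eef_pos: [515.8, -328.5, 164.7]
tcp_rot: [-2.704, 1.519, -2.348]
ft_force: [0.5, -0.5, -1.1]
opening: 1.0
```

```bash
python3 - <<'E'
from h import *
np.set_printoptions(precision=4)
plan(605,26.5,120,110)
E
```

```text
pos [ 515.8321 -328.5062  164.6687] f [ 0.5394 -0.5467 -1.0631] open 1.00 t 24.7 jaw 110.4 
 tool shift/500: [0.0565 0.6051 0.4178] |world d [ 89.1679 355.0062 -44.6687] world yaw change -0.4016716921932897 turn (tool x down => -): 0.0022315094010738317
```

carry_out([
  [0.0063,0.0672,0.0464],
  [0.0063,0.0672,0.0464],
  [0.0063,0.0672,0.0464],
  [0.0063,0.0672,0.0464],
  [0.0063,0.0672,0.0464],
], grip=[-1,-1,-1,-1,-1], turn=[0,0,0,0,0])

```text
t: 25.2
eef_pos: [566.5, -130.2, 139.6]
tcp_rot: [-2.697, 1.519, -2.347]
ft_force: [0.4, 0.1, 0.5]
opening: 1.002
```

carry_out([
  [0.0063,0.0672,0.0464],
  [0.0063,0.0672,0.0464],
  [0.0063,0.0672,0.0464],
  [0.0063,0.0672,0.0464],
  [0,0,0],
], grip=[-1,-1,-1,-1,-1], turn=[0,0,0,0,0])

```text
t: 25.7
eef_pos: [607.1, 29.8, 119.0]
tcp_rot: [-2.715, 1.519, -2.36]
ft_force: [-0.1, -0.2, 0.2]
opening: 0.997
```

```bash
python3 - <<'E'
from h import *
np.set_printoptions(precision=4)
plan(605,26.5,30,110)
E
```

```text
pos [607.0814  29.8357 119.0343] f [-0.1397 -0.1534  0.1696] open 1.00 t 25.7 jaw 110.3 
 tool shift/500: [ 0.1782 -0.001   0.0022] |world d [ -2.0814  -3.3357 -89.0343] world yaw change -0.3436602552779533 turn (tool x down => -): 0.0019092236404330738
```

carry_out([
  [0.04,-0.001,0.002],
  [0.06,0,0],
  [0.05,0,0],
  [0.028,0,0],
  [0,0,0],
], grip=[-1,-1,-1,-1,-1], turn=[0,0,0,0,0])

```text
t: 26.2
eef_pos: [603.8, 21.8, 29.4]
tcp_rot: [-2.737, 1.517, -2.387]
ft_force: [-0.2, 0.4, 0.6]
opening: 1.0
```

```bash
python3 - <<'E'
from h import *
np.set_printoptions(precision=4)
plan(605,26.5,12,110)
s=cams.read_camera('side');cv2.imwrite('pics/s8.png',cv2.resize(np.clip(s[150:250,230:350]*1.6,0,255).astype(np.uint8),None,fx=5,fy=5,interpolation=2))
E
```

```text
pos [603.8345  21.8116  29.4244] f [-0.2275  0.384   0.6024] open 1.00 t 26.2 jaw 110.1 
 tool shift/500: [0.0344 0.0087 0.0071] |world d [  1.1655   4.6884 -17.4244] world yaw change -0.09254500777178976 turn (tool x down => -): 0.0005141389320654986
```

View pics/s8.png

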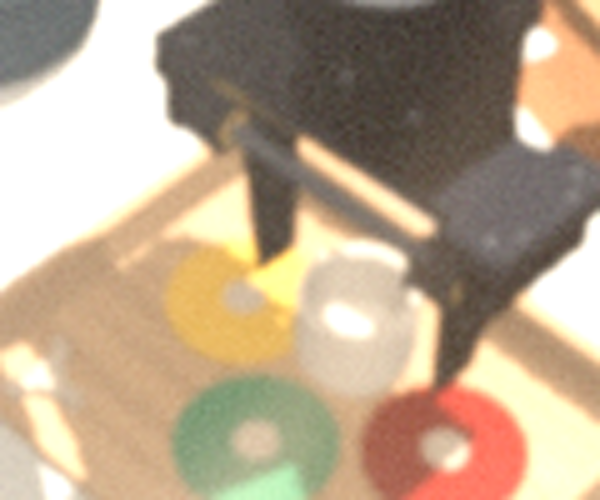

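The fingers straddle the cup, with tips at crop (272,268) and (445,385), still above the tray floor. I'll compute the remaining depth.

```bash
python3 - <<'E'
from h import *
np.set_printoptions(precision=4)
S=lambda l:(np.array(l,float)+.5)/5-.5+[230,150]
print('side saucers y,g,r',back('side',S([[243,296],[255,438],[447,447]]),14)[:,:2],'cup rim',back('side',S([[358,280]]),60))
m=S([[272,268],[445,385]]).mean(0)
for z in(20,30,40,50,60):print(z,back('side',[m],z)[0,:2])
plan(605,26,12,110)
E
```

```text
side saucers y,g,r [[576.5567  81.0449]
 [548.2352   6.9843]
 [619.3402 -32.2339]] cup rim [[608.5347  32.1155  60.    ]]
20 [613.0314  38.351 ]
30 [609.0902  31.1013]
40 [605.149   23.8516]
50 [601.2078  16.6019]
60 [597.2666   9.3522]
pos [604.5995  21.8957  30.7604] f [ 0.1311 -0.5186  0.4788] open 1.00 t 26.2 jaw 110.1 
 tool shift/500: [0.0371 0.0083 0.0053] |world d [  0.4005   4.1043 -18.7604] world yaw change -0.09351600560991358 turn (tool x down => -): 0.0005195333644995198
```

carry_out([
  [0.012,0.0083,0.005],
  [0.011,0,0],
  [0,0,0],
], grip=[-1,-1,-1], turn=[0,0,0])

```text
t: 26.55
eef_pos: [605.2, 26.8, 19.1]
tcp_rot: [-2.696, 1.519, -2.345]
ft_force: [-0.6, 0.1, -0.0]
opening: 0.999
```

carry_out([
  [0,0,0],
  [0,0,0],
  [0,0,0],
  [0,0,0],
  [0,0,0],
], grip=[1,1,1,1,1], turn=[0,0,0,0,0])

```text
t: 27.05
eef_pos: [605.3, 26.6, 19.3]
tcp_rot: [-2.693, 1.519, -2.343]
ft_force: [0.3, -0.3, -0.1]
opening: 0.634
```

carry_out([
  [0,0,0],
  [0,0,0],
  [0,0,0],
  [0,0,0],
  [0,0,0],
], grip=[1,1,1,1,1], turn=[0,0,0,0,0])

```text
t: 27.55
eef_pos: [605.4, 26.6, 19.3]
tcp_rot: [-2.692, 1.519, -2.342]
ft_force: [-0.3, -0.9, 0.1]
opening: 0.553
```

```bash
python3 - <<'E'
from h import *
np.set_printoptions(precision=4)
s=env.state();plan(s['eef_pos'][0],s['eef_pos'][1],130,110)
plan(535.3,338.5,130,110)
s=cams.read_camera('side');cv2.imwrite('pics/s9.png',cv2.resize(np.clip(s[150:250,230:350]*1.6,0,255).astype(np.uint8),None,fx=5,fy=5,interpolation=2))
E
```

```text
pos [605.3563  26.602   19.2891] f [-0.2815 -0.915   0.136 ] open 0.55 t 27.6 jaw 110.1 
 tool shift/500: [-0.2211 -0.005  -0.0103] |world d [  0.       0.     110.7109] world yaw change -0.11550252611330336 turn (tool x down => -): 0.0006416807006294631

pos [605.3563  26.602   19.2891] f [-0.2815 -0.915   0.136 ] open 0.55 t 27.6 jaw 110.1 
 tool shift/500: [-0.2392  0.6288  0.0719] |world d [-70.0563 311.898  110.7109] world yaw change -0.11550252611330336 turn (tool x down => -): 0.0006416807006294631
```

View pics/s9.png

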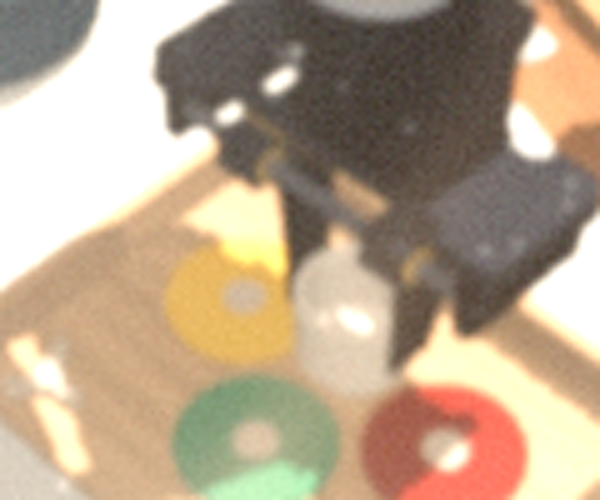

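The cup is held between the fingers (opening 0.55) with the tips in its straight zone. Lift slowly and carry it to the wheel.

carry_out([
  [-0.02,0,-0.001],
  [-0.05,-0.001,-0.002],
  [-0.05,-0.001,-0.002],
  [-0.05,-0.001,-0.002],
  [-0.0511,-0.002,-0.003],
], grip=[1,1,1,1,1], turn=[0,0,0,0,0])

```text
t: 28.1
eef_pos: [605.2, 26.8, 131.4]
tcp_rot: [-2.698, 1.519, -2.348]
ft_force: [-0.7, -0.1, -0.5]
opening: 0.554
```

carry_out([
  [-0.002,0.05,0.006],
  [-0.002,0.07,0.009],
  [-0.002,0.07,0.009],
  [-0.002,0.07,0.009],
  [-0.002,0.07,0.009],
], grip=[1,1,1,1,1], turn=[0,0,0,0,0])

```text
t: 28.6
eef_pos: [568.0, 190.2, 130.9]
tcp_rot: [-2.694, 1.519, -2.343]
ft_force: [0.1, -0.1, -0.6]
opening: 0.552
```

carry_out([
  [-0.002,0.07,0.009],
  [-0.002,0.07,0.009],
  [-0.002,0.07,0.009],
  [-0.002,0.06,0.009],
  [-0.001,0.034,0.004],
], grip=[1,1,1,1,1], turn=[0,0,0,0,0])

```text
t: 29.1
eef_pos: [534.4, 340.7, 130.9]
tcp_rot: [-2.696, 1.519, -2.344]
ft_force: [0.2, 0.2, -1.0]
opening: 0.553
```

carry_out([
  [0,0,0],
  [0,0,0],
], grip=[1,1], turn=[0,0])

```text
t: 29.3
eef_pos: [535.3, 338.1, 130.5]
tcp_rot: [-2.692, 1.519, -2.341]
ft_force: [0.4, 0.4, -0.4]
opening: 0.555
```

```bash
python3 - <<'E'
from h import *
np.set_printoptions(precision=4)
plan(535.3,338.5,90,110)
E
```

```text
pos [535.2549 338.0814 130.5042] f [ 0.4066  0.3947 -0.4331] open 0.55 t 29.3 jaw 110.1 
 tool shift/500: [0.0809 0.0026 0.0042] |world d [  0.0451   0.4186 -40.5042] world yaw change -0.13945717419196058 turn (tool x down => -): 0.0007747620788442254
```

carry_out([
  [0.03,0.001,0.002],
  [0.04,0.002,0.002],
  [0.014,0,0],
  [0.003,0,0],
  [0,0,0],
], grip=[1,1,1,1,1], turn=[0,0,0,0,0])

```text
t: 29.8
eef_pos: [535.3, 338.7, 86.8]
tcp_rot: [-2.695, 1.519, -2.346]
ft_force: [0.5, 0.8, -0.4]
opening: 0.551
```

carry_out([
  [0.002,0,0],
  [0,0,0],
  [0,0,0],
], grip=[1,1,1], turn=[0,0,0])

```text
t: 30.1
eef_pos: [535.2, 339.2, 86.3]
tcp_rot: [-2.69, 1.52, -2.339]
ft_force: [0.4, -0.2, -0.8]
opening: 0.556
```

carry_out([
  [0.002,0,0],
  [0,0,0],
  [0,0,0],
], grip=[1,1,1], turn=[0,0,0])

```text
t: 30.4
eef_pos: [535.0, 339.1, 84.9]
tcp_rot: [-2.694, 1.519, -2.344]
ft_force: [0.2, 0.7, -1.5]
opening: 0.551
```

carry_out([
  [0.002,0,0],
  [0,0,0],
  [0,0,0],
], grip=[1,1,1], turn=[0,0,0])

```text
t: 30.7
eef_pos: [535.1, 339.1, 84.3]
tcp_rot: [-2.691, 1.52, -2.34]
ft_force: [-1.7, -0.3, 4.8]
opening: 0.55
```

carry_out([
  [0.002,0,0],
  [0,0,0],
  [0,0,0],
], grip=[1,1,1], turn=[0,0,0])

```text
t: 31.0
eef_pos: [535.2, 339.1, 84.2]
tcp_rot: [-2.686, 1.52, -2.336]
ft_force: [-3.1, -1.5, 12.5]
opening: 0.555
```

Contact. Release and rise.

carry_out([
  [-0.003,0,0],
  [0,0,0],
  [0,0,0],
  [0,0,0],
  [0,0,0],
], grip=[-1,-1,-1,-1,-1], turn=[0,0,0,0,0])

```text
t: 31.5
eef_pos: [534.9, 339.0, 84.1]
tcp_rot: [-2.697, 1.519, -2.346]
ft_force: [-0.9, -0.4, 0.1]
opening: 0.912
```

carry_out([
  [0,0,0],
  [-0.02,0,0],
  [-0.04,0,0],
  [-0.05,0,0],
  [-0.06,0,0],
], grip=[-1,-1,-1,-1,-1], turn=[0,0,0,0,0])

```text
t: 32.0
eef_pos: [537.8, 342.1, 170.3]
tcp_rot: [-2.701, 1.518, -2.35]
ft_force: [0.5, -0.9, 0.3]
opening: 1.001
```

```bash
python3 - <<'E'
from h import *
np.set_printoptions(precision=4)
plan(368,-340,170,90)
E
```

```text
pos [537.8042 342.0761 170.3026] f [ 0.5101 -0.9046  0.3   ] open 1.00 t 32.0 jaw 110.1 
 tool shift/500: [ 0.0642 -1.1638 -0.7859] |world d [-169.8042 -682.0761   -0.3026] world yaw change -20.11526926508155 turn (tool x down => -): 0.11175149591711973
```

carry_out([
  [0,0,0],
  [0,0,0],
  [0,0,0],
], grip=[-1,-1,-1], turn=[0.0373,0.0373,0.0373])

```text
t: 32.3
eef_pos: [538.1, 342.3, 170.4]
tcp_rot: [-2.331, 1.52, -2.337]
ft_force: [0.1, -0.1, -0.6]
opening: 1.0
```

```bash
python3 - <<'E'
from h import *
np.set_printoptions(precision=4)
plan(372,-336,165,90)
E
```

```text
pos [538.1257 342.263  170.3666] f [ 0.0809 -0.0874 -0.5814] open 1.00 t 32.3 jaw 89.7 
 tool shift/500: [ 0.072  -1.3569 -0.323 ] |world d [-166.1257 -678.263    -5.3666] world yaw change 0.29273507015217604 turn (tool x down => -): -0.0016263059452898668
```

carry_out([
  [0.0045,-0.0848,-0.0202],
  [0.0045,-0.0848,-0.0202],
  [0.0045,-0.0848,-0.0202],
  [0.0045,-0.0848,-0.0202],
  [0.0045,-0.0848,-0.0202],
], grip=[-1,-1,-1,-1,-1], turn=[0,0,0,0,0])

```text
t: 32.8
eef_pos: [486.6, 128.6, 168.5]
tcp_rot: [-2.33, 1.52, -2.331]
ft_force: [1.5, -0.7, -0.1]
opening: 1.001
```

carry_out([
  [0.0045,-0.0848,-0.0202],
  [0.0045,-0.0848,-0.0202],
  [0.0045,-0.0848,-0.0202],
  [0.0045,-0.0848,-0.0202],
  [0.0045,-0.0848,-0.0202],
], grip=[-1,-1,-1,-1,-1], turn=[0,0,0,0,0])

```text
t: 33.3
eef_pos: [435.7, -83.8, 167.0]
tcp_rot: [-2.321, 1.52, -2.322]
ft_force: [1.0, 0.4, 0.6]
opening: 1.001
```

carry_out([
  [0.0045,-0.0848,-0.0202],
  [0.0045,-0.0848,-0.0202],
  [0.0045,-0.0848,-0.0202],
  [0.0045,-0.0848,-0.0202],
  [0.0045,-0.0848,-0.0202],
], grip=[-1,-1,-1,-1,-1], turn=[0,0,0,0,0])

```text
t: 33.8
eef_pos: [384.6, -296.3, 165.4]
tcp_rot: [-2.321, 1.519, -2.322]
ft_force: [0.8, -0.2, 0.3]
opening: 0.995
```

carry_out([
  [0.0045,-0.0848,-0.0202],
  [0,0,0],
  [0,0,0],
], grip=[-1,-1,-1], turn=[0,0,0])

```text
t: 34.1
eef_pos: [374.6, -337.4, 164.6]
tcp_rot: [-2.341, 1.519, -2.344]
ft_force: [0.3, 0.5, -0.1]
opening: 1.0
```

```bash
python3 - <<'E'
from h import *
np.set_printoptions(precision=4)
plan(368.2,-340.4,75,90)
t=cams.read_camera('top');s=cams.read_camera('side')
# predicted rim circles of centred cup drawn in green
for n,im in(('top',t),('side',s)):
    im=cv2.resize(im,None,fx=4,fy=4,interpolation=2)
    p=((proj(n,circ(535.3,338.9,125,27))+.5)*4-.5).astype(np.int32);cv2.polylines(im,[p],True,(0,255,0),1)
    p=((proj(n,circ(535.3,338.9,75,90))+.5)*4-.5).astype(np.int32);cv2.polylines(im,[p],True,(0,0,255),1)
    globals()[n]=im
cv2.imwrite('pics/w10.png',np.hstack([top[760:1110,440:790],side[390:740,710:1090]]))
E
```

```text
pos [ 374.6481 -337.3909  164.5815] f [ 0.2927  0.4981 -0.1224] open 1.00 t 34.1 jaw 89.9 
 tool shift/500: [ 0.1796  0.0006 -0.0064] |world d [ -6.4481  -3.0091 -89.5815] world yaw change 0.13479971642375688 turn (tool x down => -): -0.0007488873134653159
```

View pics/w10.png

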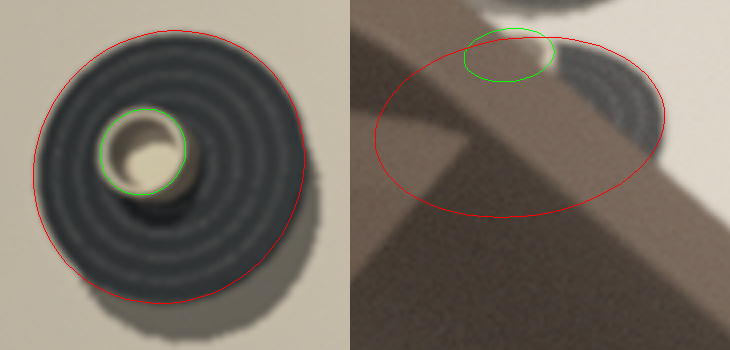

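The cup rim coincides with the rim circle predicted for a centred cup (crop (143,151)), and the wheel edge fits to about 2 mm. The cup is placed well. Now the red jar to the right (red) saucer.

carry_out([
  [0.04,0.0006,-0.0064],
  [0.06,0,0],
  [0.05,0,0],
  [0.0296,0,0],
  [0,0,0],
], grip=[-1,-1,-1,-1,1], turn=[0,0,0,0,0])

```text
t: 34.7
eef_pos: [368.5, -338.1, 73.4]
tcp_rot: [-2.405, 1.519, -2.404]
ft_force: [-0.0, 0.6, 0.5]
opening: 0.958
```

carry_out([
  [0,0,0],
  [0,0,0],
  [0,0,0],
  [0,0,0],
  [0,0,0],
], grip=[1,1,1,1,1], turn=[0,0,0,0,0])

```text
t: 35.2
eef_pos: [368.8, -340.2, 75.2]
tcp_rot: [-2.318, 1.519, -2.319]
ft_force: [-0.3, -1.5, 0.4]
opening: 0.549
```

carry_out([
  [0,0,0],
  [0,0,0],
  [0,0,0],
  [0,0,0],
], grip=[1,1,1,1], turn=[0,0,0,0])

```text
t: 35.6
eef_pos: [368.8, -340.1, 75.1]
tcp_rot: [-2.327, 1.519, -2.328]
ft_force: [0.1, -0.9, 6.2]
opening: 0.541
```

carry_out([
  [-0.03,0,0],
  [-0.06,-0.002,-0.002],
  [-0.06,-0.002,-0.002],
  [-0.06,-0.002,-0.002],
  [-0.06,-0.002,-0.002],
], grip=[1,1,1,1,1], turn=[0,0,0,0,0])

```text
t: 36.1
eef_pos: [369.0, -338.3, 210.5]
tcp_rot: [-2.374, 1.519, -2.375]
ft_force: [-0.2, -1.0, -4.3]
opening: 0.543
```

```bash
python3 - <<'E'
from h import *
np.set_printoptions(precision=4)
plan(618.5,-32.3,205,90)
E
```

```text
pos [ 369.0255 -338.327   210.5061] f [-0.1715 -0.9997 -4.264 ] open 0.54 t 36.1 jaw 90.0 
 tool shift/500: [-0.0294  0.6122  0.498 ] |world d [249.4745 306.027   -5.5061] world yaw change 0.022163274830703017 turn (tool x down => -): -0.00012312930461501676
```

carry_out([
  [-0.0029,0.0612,0.0498],
  [-0.0029,0.0612,0.0498],
  [-0.0029,0.0612,0.0498],
  [-0.0029,0.0612,0.0498],
  [-0.0029,0.0612,0.0498],
], grip=[1,1,1,1,1], turn=[0,0,0,0,0])

```text
t: 36.6
eef_pos: [494.6, -184.3, 206.3]
tcp_rot: [-2.369, 1.519, -2.37]
ft_force: [0.9, -1.2, -3.8]
opening: 0.541
```

carry_out([
  [-0.0029,0.0612,0.0498],
  [-0.0029,0.0612,0.0498],
  [-0.0029,0.0612,0.0498],
  [-0.0029,0.0612,0.0498],
  [-0.0029,0.0612,0.0498],
], grip=[1,1,1,1,1], turn=[0,0,0,0,0])

```text
t: 37.1
eef_pos: [619.3, -31.4, 203.1]
tcp_rot: [-2.371, 1.518, -2.372]
ft_force: [-0.2, -0.8, -3.6]
opening: 0.541
```

carry_out([
  [0,0,0],
  [0,0,0],
], grip=[1,1], turn=[0,0])

```text
t: 37.3
eef_pos: [618.5, -32.3, 202.8]
tcp_rot: [-2.377, 1.517, -2.377]
ft_force: [-0.8, 0.3, -3.9]
opening: 0.542
```

```bash
python3 - <<'E'
from h import *
np.set_printoptions(precision=4)
plan(618.5,-32.3,75,90)
E
```

```text
pos [618.4805 -32.2512 202.7747] f [-0.8299  0.3118 -3.8612] open 0.54 t 37.3 jaw 90.1 
 tool shift/500: [0.2552 0.0093 0.0099] |world d [   0.0195   -0.0488 -127.7747] world yaw change -0.07394927481828972 turn (tool x down => -): 0.000410829304546054
```

carry_out([
  [0.05,0.002,0.002],
  [0.08,0.003,0.003],
  [0.07,0.003,0.003],
  [0.04,0.0013,0.002],
  [0.0152,0,0],
], grip=[1,1,1,1,1], turn=[0,0,0,0,0])

```text
t: 37.8
eef_pos: [617.6, -34.0, 73.9]
tcp_rot: [-2.403, 1.516, -2.405]
ft_force: [-0.8, -0.2, -3.2]
opening: 0.546
```

carry_out([
  [0.003,0,0],
  [0,0,0],
  [0,0,0],
  [0,0,0],
], grip=[1,1,1,1], turn=[0,0,0,0])

```text
t: 38.2
eef_pos: [619.7, -33.2, 75.8]
tcp_rot: [-2.315, 1.52, -2.316]
ft_force: [-0.0, -0.2, -4.4]
opening: 0.545
```

carry_out([
  [0.003,0,0],
  [0,0,0],
  [0,0,0],
], grip=[1,1,1], turn=[0,0,0])

```text
t: 38.5
eef_pos: [619.2, -33.1, 73.2]
tcp_rot: [-2.342, 1.519, -2.343]
ft_force: [0.4, -0.6, -4.7]
opening: 0.542
```

carry_out([
  [0.003,0,0],
  [0,0,0],
  [0,0,0],
], grip=[1,1,1], turn=[0,0,0])

```text
t: 38.8
eef_pos: [619.1, -33.2, 71.6]
tcp_rot: [-2.346, 1.519, -2.347]
ft_force: [0.2, -0.4, -4.0]
opening: 0.541
```

carry_out([
  [0.002,0,0],
  [0,0,0],
  [0,0,0],
], grip=[1,1,1], turn=[0,0,0])

```text
t: 39.1
eef_pos: [619.3, -33.2, 71.2]
tcp_rot: [-2.332, 1.519, -2.333]
ft_force: [-0.7, 1.0, 4.3]
opening: 0.544
```

carry_out([
  [0,0,0],
  [0,0,0],
  [0,0,0],
  [0,0,0],
  [0,0,0],
], grip=[-1,-1,-1,-1,-1], turn=[0,0,0,0,0])

```text
t: 39.6
eef_pos: [619.1, -33.2, 70.6]
tcp_rot: [-2.343, 1.519, -2.344]
ft_force: [-0.2, -0.6, 0.6]
opening: 0.904
```

carry_out([
  [-0.02,0,0],
  [-0.05,0,0],
  [-0.05,0,0],
  [-0.07,0,0],
], grip=[-1,-1,-1,-1], turn=[0,0,0,0])

```text
t: 40.0
eef_pos: [622.0, -29.6, 166.3]
tcp_rot: [-2.371, 1.518, -2.372]
ft_force: [1.0, 0.7, 0.7]
opening: 1.001
```

```bash
python3 - <<'E'
from h import *
np.set_printoptions(precision=4)
plan(438,-322.4,165,90)
E
```

```text
pos [622.0113 -29.5764 166.2712] f [1.0183 0.6958 0.6912] open 1.00 t 40.0 jaw 90.0 
 tool shift/500: [ 0.038  -0.5853 -0.3667] |world d [-184.0113 -292.8236   -1.2712] world yaw change 0.017307234430518292 turn (tool x down => -): -9.615130239176829e-05
```

carry_out([
  [0.0042,-0.065,-0.0407],
  [0.0042,-0.065,-0.0407],
  [0.0042,-0.065,-0.0407],
  [0.0042,-0.065,-0.0407],
  [0.0042,-0.065,-0.0407],
], grip=[-1,-1,-1,-1,-1], turn=[0,0,0,0,0])

```text
t: 40.5
eef_pos: [519.6, -193.4, 165.6]
tcp_rot: [-2.326, 1.519, -2.326]
ft_force: [1.3, -0.5, -0.9]
opening: 0.996
```

carry_out([
  [0.0042,-0.065,-0.0407],
  [0.0042,-0.065,-0.0407],
  [0.0042,-0.065,-0.0407],
  [0.0042,-0.065,-0.0407],
  [0,0,0],
], grip=[-1,-1,-1,-1,-1], turn=[0,0,0,0,0])

```text
t: 41.0
eef_pos: [437.0, -325.5, 164.9]
tcp_rot: [-2.323, 1.519, -2.328]
ft_force: [0.7, 0.5, 0.8]
opening: 1.003
```

```bash
python3 - <<'E'
from h import *
np.set_printoptions(precision=4)
plan(434.6,-325.8,74.6,90)
E
```

```text
pos [ 436.9685 -325.4836  164.8744] f [0.713  0.4999 0.7619] open 1.00 t 41.0 jaw 89.8 
 tool shift/500: [0.1805 0.0062 0.0017] |world d [ -2.3685  -0.3164 -90.2744] world yaw change 0.22313417181331374 turn (tool x down => -): -0.001239634287851743
```

carry_out([
  [0.04,0.0062,0.0017],
  [0.06,0,0],
  [0.05,0,0],
  [0.0305,0,0],
  [0,0,0],
], grip=[-1,-1,-1,-1,1], turn=[0,0,0,0,0])

```text
t: 41.5
eef_pos: [436.0, -321.7, 72.7]
tcp_rot: [-2.398, 1.519, -2.399]
ft_force: [-0.3, -0.1, 0.3]
opening: 0.955
```

carry_out([
  [0,0,0],
  [0,0,0],
  [0,0,0],
  [0,0,0],
  [0,0,0],
], grip=[1,1,1,1,1], turn=[0,0,0,0,0])

```text
t: 42.0
eef_pos: [436.7, -323.0, 74.4]
tcp_rot: [-2.313, 1.519, -2.314]
ft_force: [-0.1, -1.3, 2.7]
opening: 0.554
```

carry_out([
  [0,0,0],
  [0,0,0],
  [0,0,0],
  [0,0,0],
], grip=[1,1,1,1], turn=[0,0,0,0])

```text
t: 42.4
eef_pos: [436.6, -323.0, 74.3]
tcp_rot: [-2.321, 1.519, -2.322]
ft_force: [0.5, -0.4, 6.1]
opening: 0.545
```

carry_out([
  [-0.03,0,0],
  [-0.06,-0.002,-0.002],
  [-0.06,-0.002,-0.002],
  [-0.06,-0.002,-0.002],
  [-0.06,-0.002,-0.002],
], grip=[1,1,1,1,1], turn=[0,0,0,0,0])

```text
t: 42.9
eef_pos: [436.7, -321.0, 209.5]
tcp_rot: [-2.384, 1.519, -2.385]
ft_force: [0.0, -0.2, -3.5]
opening: 0.548
```

```bash
python3 - <<'E'
from h import *
np.set_printoptions(precision=4)
plan(577,80.5,205,90)
E
```

```text
pos [ 436.6845 -320.9895  209.4652] f [ 0.0214 -0.2269 -3.5315] open 0.55 t 42.9 jaw 90.0 
 tool shift/500: [-0.0301  0.8029  0.2794] |world d [140.3155 401.4895  -4.4652] world yaw change 0.01923244492120091 turn (tool x down => -): -0.00010684691622889394
```

carry_out([
  [-0.003,0.0803,0.0282],
  [-0.003,0.0803,0.0282],
  [-0.003,0.0803,0.0282],
  [-0.003,0.0803,0.0282],
  [-0.003,0.0803,0.0282],
], grip=[1,1,1,1,1], turn=[0,0,0,0,0])

```text
t: 43.4
eef_pos: [507.7, -118.9, 205.9]
tcp_rot: [-2.375, 1.518, -2.376]
ft_force: [1.4, -0.4, -3.8]
opening: 0.543
```

carry_out([
  [-0.003,0.0803,0.0282],
  [-0.003,0.0803,0.0282],
  [-0.003,0.0803,0.0282],
  [-0.003,0.0803,0.0282],
  [-0.003,0.0803,0.0282],
], grip=[1,1,1,1,1], turn=[0,0,0,0,0])

```text
t: 43.9
eef_pos: [578.5, 81.8, 203.1]
tcp_rot: [-2.371, 1.518, -2.372]
ft_force: [0.4, -0.5, -3.6]
opening: 0.544
```

carry_out([
  [0,0,0],
  [0,0,0],
], grip=[1,1], turn=[0,0])

```text
t: 44.1
eef_pos: [578.1, 80.8, 202.9]
tcp_rot: [-2.373, 1.517, -2.372]
ft_force: [0.4, -0.5, -4.3]
opening: 0.542
```

```bash
python3 - <<'E'
from h import *
np.set_printoptions(precision=4)
plan(578.5,80.5,73,90)
E
```

```text
pos [578.1354  80.8065 202.9119] f [ 0.3754 -0.5068 -4.3325] open 0.54 t 44.1 jaw 90.1 
 tool shift/500: [0.2594 0.0091 0.0107] |world d [   0.3646   -0.3065 -129.9119] world yaw change -0.1000221985884906 turn (tool x down => -): 0.00055567888104717
```

Contact is expected near 70.3.

carry_out([
  [0.05,0.002,0.002],
  [0.08,0.003,0.003],
  [0.07,0.003,0.003],
  [0.04,0.0011,0.0027],
  [0.0194,0,0],
], grip=[1,1,1,1,1], turn=[0,0,0,0,0])

```text
t: 44.6
eef_pos: [578.2, 78.5, 72.0]
tcp_rot: [-2.389, 1.516, -2.391]
ft_force: [0.6, 0.2, -3.9]
opening: 0.541
```

carry_out([
  [0.003,0,0],
  [0,0,0],
  [0,0,0],
  [0,0,0],
], grip=[1,1,1,1], turn=[0,0,0,0])

```text
t: 45.0
eef_pos: [579.8, 79.6, 73.6]
tcp_rot: [-2.321, 1.52, -2.322]
ft_force: [0.7, 0.0, -4.0]
opening: 0.544
```

carry_out([
  [0.003,0,0],
  [0,0,0],
  [0,0,0],
], grip=[1,1,1], turn=[0,0,0])

```text
t: 45.3
eef_pos: [579.4, 79.6, 71.2]
tcp_rot: [-2.341, 1.519, -2.342]
ft_force: [-0.3, 0.2, -3.8]
opening: 0.541
```

carry_out([
  [0.002,0.001,0],
  [0,0,0],
  [0,0,0],
], grip=[1,1,1], turn=[0,0,0])

```text
t: 45.6
eef_pos: [579.5, 79.9, 70.5]
tcp_rot: [-2.331, 1.519, -2.332]
ft_force: [-1.0, -2.4, 3.6]
opening: 0.55
```

carry_out([
  [0.002,0,0],
  [0,0,0],
  [0,0,0],
], grip=[1,1,1], turn=[0,0,0])

```text
t: 45.9
eef_pos: [579.8, 79.9, 70.4]
tcp_rot: [-2.316, 1.52, -2.317]
ft_force: [-2.0, -2.4, 11.9]
opening: 0.543
```

carry_out([
  [-0.002,0,0],
  [0,0,0],
  [0,0,0],
  [0,0,0],
  [0,0,0],
], grip=[-1,-1,-1,-1,-1], turn=[0,0,0,0,0])

```text
t: 46.4
eef_pos: [579.2, 80.1, 69.9]
tcp_rot: [-2.348, 1.519, -2.349]
ft_force: [0.1, -0.8, -0.4]
opening: 0.908
```

carry_out([
  [-0.02,0,0],
  [-0.05,0,0],
  [-0.05,0,0],
  [-0.07,0,0],
], grip=[-1,-1,-1,-1], turn=[0,0,0,0])

```text
t: 46.8
eef_pos: [582.2, 83.6, 165.7]
tcp_rot: [-2.367, 1.518, -2.367]
ft_force: [0.4, 0.2, -0.1]
opening: 0.998
```

```bash
python3 - <<'E'
from h import *
np.set_printoptions(precision=4)
plan(516.3,-329,165,90)
E
```

```text
pos [582.2049  83.5727 165.7016] f [ 0.3705  0.2155 -0.0827] open 1.00 t 46.8 jaw 90.0 
 tool shift/500: [ 0.037  -0.8246 -0.1303] |world d [ -65.9049 -412.5727   -0.7016] world yaw change 0.015854233039704013 turn (tool x down => -): -8.807907244280007e-05
```

carry_out([
  [0.0037,-0.0825,-0.013],
  [0.0037,-0.0825,-0.013],
  [0.0037,-0.0825,-0.013],
  [0.0037,-0.0825,-0.013],
  [0.0037,-0.0825,-0.013],
], grip=[-1,-1,-1,-1,-1], turn=[0,0,0,0,0])

```text
t: 47.3
eef_pos: [549.5, -124.4, 165.4]
tcp_rot: [-2.329, 1.519, -2.33]
ft_force: [0.9, -0.7, -0.5]
opening: 0.999
```

carry_out([
  [0.0037,-0.0825,-0.013],
  [0.0037,-0.0825,-0.013],
  [0.0037,-0.0825,-0.013],
  [0.0037,-0.0825,-0.013],
  [0.0037,-0.0825,-0.013],
], grip=[-1,-1,-1,-1,-1], turn=[0,0,0,0,0])

```text
t: 47.8
eef_pos: [516.6, -331.0, 165.0]
tcp_rot: [-2.33, 1.519, -2.331]
ft_force: [0.7, 0.2, 0.1]
opening: 0.999
```

carry_out([
  [0,0,0],
  [0,0,0],
  [0,0,0],
], grip=[-1,-1,-1], turn=[0,0,0])

```text
t: 48.1
eef_pos: [517.1, -328.4, 164.4]
tcp_rot: [-2.345, 1.519, -2.345]
ft_force: [-0.8, 0.2, 0.1]
opening: 1.001
```

```bash
python3 - <<'E'
from h import *
np.set_printoptions(precision=4)
plan(512.9,-332,75,90)
E
```

```text
pos [ 517.0919 -328.4449  164.4442] f [-0.7923  0.159   0.0603] open 1.00 t 48.1 jaw 90.0 
 tool shift/500: [ 0.1792 -0.0005 -0.0019] |world d [ -4.1919  -3.5551 -89.4442] world yaw change -0.010086121927670888 turn (tool x down => -): 5.603401070928271e-05
```

carry_out([
  [0.04,-0.0005,-0.0019],
  [0.06,0,0],
  [0.05,0,0],
  [0.0292,0,0],
  [0,0,0],
], grip=[-1,-1,-1,-1,1], turn=[0,0,0,0,0])

```text
t: 48.6
eef_pos: [512.5, -331.1, 73.2]
tcp_rot: [-2.406, 1.519, -2.406]
ft_force: [-0.7, 0.4, -0.0]
opening: 0.959
```

carry_out([
  [0,0,0],
  [0,0,0],
  [0,0,0],
  [0,0,0],
  [0,0,0],
], grip=[1,1,1,1,1], turn=[0,0,0,0,0])

```text
t: 49.1
eef_pos: [513.0, -333.0, 75.1]
tcp_rot: [-2.327, 1.519, -2.328]
ft_force: [0.2, -0.3, 0.4]
opening: 0.553
```

carry_out([
  [0,0,0],
  [0,0,0],
  [0,0,0],
  [0,0,0],
], grip=[1,1,1,1], turn=[0,0,0,0])

```text
t: 49.5
eef_pos: [513.0, -332.9, 75.1]
tcp_rot: [-2.332, 1.519, -2.333]
ft_force: [-0.6, 0.9, 6.1]
opening: 0.542
```

carry_out([
  [-0.03,0,0],
  [-0.06,-0.002,-0.002],
  [-0.06,-0.002,-0.002],
  [-0.06,-0.002,-0.002],
  [-0.06,-0.002,-0.002],
], grip=[1,1,1,1,1], turn=[0,0,0,0,0])

```text
t: 50.0
eef_pos: [513.3, -331.7, 210.5]
tcp_rot: [-2.362, 1.519, -2.363]
ft_force: [1.2, -0.9, -2.6]
opening: 0.545
```

carry_out([
  [0,0,0],
  [0,0,0],
  [0,0,0],
], grip=[1,1,1], turn=[-0.037,-0.037,-0.0372])

```text
t: 50.3
eef_pos: [513.4, -331.7, 209.5]
tcp_rot: [-2.709, 1.519, -2.355]
ft_force: [0.3, -0.7, -2.0]
opening: 0.548
```

```bash
python3 - <<'E'
from h import *
np.set_printoptions(precision=4)
plan(548,6.5,206,110)
E
```

```text
pos [ 513.4134 -331.7225  209.5294] f [ 0.3119 -0.6721 -1.9619] open 0.55 t 50.3 jaw 110.3 
 tool shift/500: [-0.0203  0.6106  0.2985] |world d [ 34.5866 338.2225  -3.5294] world yaw change -0.2601121938083395 turn (tool x down => -): 0.0014450677433796638
```

carry_out([
  [-0.0025,0.0763,0.0373],
  [-0.0025,0.0763,0.0373],
  [-0.0025,0.0763,0.0373],
  [-0.0025,0.0763,0.0373],
  [-0.0025,0.0763,0.0373],
], grip=[1,1,1,1,1], turn=[0,0,0,0,0])

```text
t: 50.8
eef_pos: [536.0, -119.0, 207.0]
tcp_rot: [-2.704, 1.519, -2.355]
ft_force: [0.4, -1.1, -2.4]
opening: 0.544
```

carry_out([
  [-0.0025,0.0763,0.0373],
  [-0.0025,0.0763,0.0373],
  [-0.0025,0.0763,0.0373],
  [0,0,0],
  [0,0,0],
], grip=[1,1,1,1,1], turn=[0,0,0,0,0])

```text
t: 51.3
eef_pos: [549.6, 6.8, 205.6]
tcp_rot: [-2.702, 1.518, -2.351]
ft_force: [0.3, -0.2, -2.3]
opening: 0.545
```

```bash
python3 - <<'E'
from h import *
np.set_printoptions(precision=4)
plan(548,6.5,74,110)
E
```

```text
pos [549.6248   6.8196 205.5674] f [ 0.3499 -0.2137 -2.2606] open 0.55 t 51.3 jaw 110.1 
 tool shift/500: [0.2629 0.0064 0.0092] |world d [  -1.6248   -0.3196 -131.5674] world yaw change -0.11150858963850396 turn (tool x down => -): 0.0006194921646583553
```

carry_out([
  [0.05,0.0014,0.002],
  [0.08,0.002,0.003],
  [0.07,0.002,0.003],
  [0.04,0.001,0.0012],
  [0.0229,0,0],
], grip=[1,1,1,1,1], turn=[0,0,0,0,0])

```text
t: 51.8
eef_pos: [547.5, 4.5, 72.5]
tcp_rot: [-2.729, 1.517, -2.383]
ft_force: [-0.7, 0.1, -1.0]
opening: 0.543
```

carry_out([
  [0.003,0,0],
  [0,0,0],
  [0,0,0],
  [0,0,0],
], grip=[1,1,1,1], turn=[0,0,0,0])

```text
t: 52.2
eef_pos: [548.8, 5.6, 73.9]
tcp_rot: [-2.665, 1.52, -2.317]
ft_force: [0.2, -0.1, -3.1]
opening: 0.542
```

carry_out([
  [0.002,0,0],
  [0,0,0],
  [0,0,0],
], grip=[1,1,1], turn=[0,0,0])

```text
t: 52.5
eef_pos: [548.3, 5.7, 72.1]
tcp_rot: [-2.688, 1.519, -2.34]
ft_force: [0.1, -0.1, -2.2]
opening: 0.548
```

carry_out([
  [0.002,0,0],
  [0,0,0],
  [0,0,0],
], grip=[1,1,1], turn=[0,0,0])

```text
t: 52.8
eef_pos: [548.2, 5.7, 70.9]
tcp_rot: [-2.691, 1.519, -2.342]
ft_force: [-1.0, -0.0, -0.2]
opening: 0.541
```

carry_out([
  [0.002,0,0],
  [0,0,0],
  [0,0,0],
], grip=[1,1,1], turn=[0,0,0])

```text
t: 53.1
eef_pos: [548.4, 5.6, 70.9]
tcp_rot: [-2.678, 1.52, -2.33]
ft_force: [-2.4, -1.1, 11.2]
opening: 0.545
```

carry_out([
  [-0.002,0,0],
  [0,0,0],
  [0,0,0],
  [0,0,0],
  [0,0,0],
], grip=[-1,-1,-1,-1,-1], turn=[0,0,0,0,0])

```text
t: 53.6
eef_pos: [548.2, 5.7, 70.8]
tcp_rot: [-2.695, 1.519, -2.347]
ft_force: [-0.5, 0.3, 0.5]
opening: 0.91
```

carry_out([
  [-0.02,0,0],
  [-0.05,0,0],
  [-0.06,0,0],
  [-0.07,0,0],
  [-0.07,0,0],
], grip=[-1,-1,-1,-1,-1], turn=[0,0,0,0,0])

```text
t: 54.1
eef_pos: [552.9, 10.8, 207.8]
tcp_rot: [-2.691, 1.519, -2.342]
ft_force: [0.3, -0.4, -0.0]
opening: 1.002
```

carry_out([
  [-0.005,0.08,-0.016],
  [-0.005,0.08,-0.016],
  [-0.005,0.08,-0.016],
  [-0.005,0.08,-0.016],
  [-0.005,0.08,-0.016],
], grip=[-1,-1,-1,-1,-1], turn=[0,0,0,0,0])

```text
t: 54.6
eef_pos: [446.6, 186.6, 216.5]
tcp_rot: [-2.685, 1.52, -2.337]
ft_force: [0.2, 0.8, -0.2]
opening: 1.002
```

carry_out([
  [-0.005,0.08,-0.016],
  [-0.005,0.08,-0.016],
  [-0.005,0.08,-0.016],
  [-0.005,0.08,-0.016],
  [-0.005,0.08,-0.016],
], grip=[-1,-1,-1,-1,-1], turn=[0,0,0,0,0])

```text
t: 55.1
eef_pos: [341.0, 361.5, 226.4]
tcp_rot: [-2.691, 1.52, -2.343]
ft_force: [0.3, 0.9, 0.9]
opening: 0.998
```

```bash
python3 - <<'E'
from h import *
print(env.state()['eef_pos'],env.state()['ft_force'])
t=cams.read_camera('top');s=cams.read_camera('side')
cv2.imwrite('pics/t12.png',t)
J={'r':(618.5,-31.8),'y':(577,81.3),'g':(548,6.9)}
def ov(n,im,f):
    o=cv2.resize(im,None,fx=f,fy=f,interpolation=2)
    for x,y in J.values():
        for z,r,c in((14,36,(255,255,255)),(129,26,(255,0,255))):
            cv2.polylines(o,[((proj(n,circ(x,y,z,r))+.5)*f-.5).astype(np.int32)],True,c,1)
    for x,y,z,r in((535.3,338.9,125,27),(535.3,338.9,75,90),(610.6,-324.5,68,27)):
        cv2.polylines(o,[((proj(n,circ(x,y,z,r))+.5)*f-.5).astype(np.int32)],True,(0,255,0),1)
    return o
a=ov('top',t,4);b=ov('side',s,4)
A=a[165*4:270*4,235*4:325*4];B=b[155*4:260*4,210*4:305*4]
C=cv2.resize(np.vstack([t[175:280,105:210],t[175:280,360:465]]),None,fx=2,fy=2)
cv2.imwrite('pics/f12.png',np.hstack([A,B]))
for n,im in(('top',t),('side',s)):
    h=cv2.cvtColor(im,cv2.COLOR_BGR2HSV)
d=np.abs(cv2.imread('pics/top0.png').astype(int)-t)[185:215,385:418].mean();print('banded cup diff',d)
E
```

```text
[340.99 361.48 226.36] [0.32 0.86 0.86]
banded cup diff 2.7134680134680136
```

View pics/f12.png

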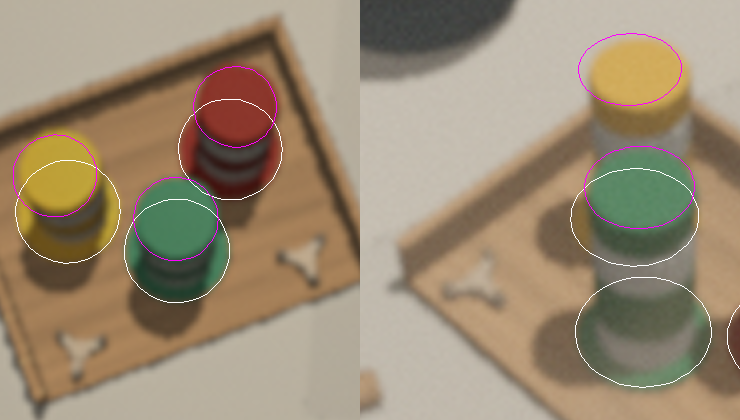

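All three jars stand on their own saucers. The lids sit within about 4 mm of the predicted centred circles: yellow (59,171) against (55,176), red (236,104) against (236,107), and green coincides. The blue cup patch is unchanged (difference 2.7 grey levels). One last numeric check of the cup, then I'll hand in.

```bash
python3 - <<'E'
from h import *
t=cv2.imread('pics/t12.png')
x0,y0=125,205
m=(t[y0:258,x0:180].min(2)>95).astype(np.uint8)
n,L,st,ce=cv2.connectedComponentsWithStats(m)
for i in range(1,n):
    if st[i,4]>80:
        hull=cv2.convexHull(np.argwhere(L==i)[:,::-1].astype(np.float32).reshape(-1,1,2));e=cv2.fitEllipse(hull)
        print(st[i],e,back('top',[[e[0][0]+x0,e[0][1]+y0]],125))
print('predicted px',proj('top',[535.3,338.9,125]))
s=env.state();print(s['eef_pos'],np.abs(s['qvel']).max(),s['t'])
E
```

```text
[ 10  12  22  22 264] ((19.974485397338867, 22.411855697631836), (20.77104377746582, 22.111116409301758), 50.38027572631836) [[535.72 339.97 125.  ]]
predicted px [[145.39 227.57]]
[339.99 363.11 226.36] 0.0770217371641002 55.2
```

The cup is within about 1 mm of the wheel centre. A short settle, then hand in.

carry_out([
  [0,0,0],
  [0,0,0],
  [0,0,0],
  [0,0,0],
  [0,0,0],
], grip=[-1,-1,-1,-1,-1], turn=[0,0,0,0,0])

```text
t: 55.7
eef_pos: [342.5, 359.7, 225.4]
tcp_rot: [-2.692, 1.519, -2.345]
ft_force: [-0.7, 0.7, 0.1]
opening: 0.999
```

```bash
python3 -c "
from cell import env
print(env.job_done())"
```

```text
the job is handed in; nothing more can be done
None
```

I moved the three jars to the ware board, set the bisque cup on the banding wheel, put each jar back on the saucer of its own colour, and handed in at about 56 s. No verdict is reported.

**Last checks**
- **Cup:** its rim measured about 1 mm from the wheel centre, and the wheel position itself is good to about 2 mm.
- **Jars:** red and green were within about 2 mm of their saucer centres in the top view. Yellow was about 4 mm off, against the 12 mm limit; the side view put it at about 5 mm.
- **Blue-banded cup:** its image patch had not changed since the start, apart from noise.
- **Arm:** it is parked clear, with the gripper open and no contact force.

**What disagreed**
- **Fingertip height:** the camera showed the fingertips about 25–35 mm higher than the reported TCP implied. I set grip heights from the images, and found placing heights by stepping down until contact.
- **Tool tilt:** while placing the first red jar, joint 6 reached its range limit (−2.684 of −2.69). That left the tool tilted about 3° for the rest of the job. The jars and cup settled upright once released.
- **Camera mismatch:** the two cameras differed by about 4 mm in y on the jar lids, but agreed to about 1.5 mm on the saucers I placed to.

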